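Pack the palette, hook the lid on and clasp the make-up case

TASK

Pack up the make-up case: lay the black shadow palette flat in the free part of the white case (set it down, do not drop it in), then take the pink lid off the wooden stand, slide its near edge fully home under the gold lip of the case and lower it flat. Finally swing the red clasp over onto the lid and press it fully down so that the lid is held shut, without disturbing the other things on the desk.

Things in the scene. Friction and masses are not known exactly. Their poses are not given: they have to be found in the camera images.
- palette: Loose black eyeshadow palette with four coloured pans on top, 90 (x) x 42 (y) x 22 (z) mm, 0.1 kg, lying flat on the desk. Origin: centre of its underside.
- case: White open make-up case, fixed to the desk, 130 (x) x 190 (y) mm, rim 50 mm high, walls and floor 5 mm. Origin: centre of its underside; z up; +x points from the near long side (gold lip) to the far long side (red clasp). Three fixed tubes, 21 mm thick, fill the inside from y = +23 mm to the +y wall; the rest is free.
- case_bay (a point): Middle of the free part of the case's inner floor (5 mm above the desk); axes as the case's.
- case_stop (a point): Where the middle of the lid's near edge belongs: inner face of the gold stop wall, at rim height (50 mm); axes as the case's. Above it a lip, underside 11 mm above the rim, overhangs 10 mm towards +x; its top is 66 mm above the desk. Gold cheeks as high, from 0 to 30 mm in x at y = +-93 mm, leave the lid 3 mm either side. The near rim is 8 mm wide.
- lid: Loose pink flat lid, 130 (x) x 180 (y) x 5 mm, 0.22 kg. Origin: centre of the underside; z: out of its top; -x: the near edge that goes under the lip. It starts on a fixed wooden stand that slopes 32 degrees (far edge up), its near edge against a ledge that stands 5 mm proud of the slope.
- lid_grip (a point): Grip point in the gold fin handle on the lid: 28 mm above the lid's underside, 16 mm to the near side of the middle; axes as the lid's. The fin is 46 mm long (x), 16 mm thick (y), its top 41 mm above the underside.
- lid_near (a point): Middle of the lid's near edge, on the underside; axes as the lid's.
- lid_far (a point): Middle of the lid's far edge, on the underside; axes as the lid's. A sprung rubber strip inside the case's far wall stands 3 mm above the rim and lifts this edge until the clasp presses it down onto the rim.
- clasp (a joint): Angle of the red clasp (rad): 0 fully down on the lid, pointing to the case's -x; pi/2 upright; it starts leaning back beyond upright, stops at 2.15. Stiff: it stays where it is left and takes about 5 to 10 N at its tip.
- clasp_hinge (a point): Hinge axis of the clasp (along the case's y), 85 mm to the far side of the case's middle and 66 mm above the desk; axes as the case's. Its steel post stands outside the far wall, 72 to 98 mm from the case's middle, y = +-20 mm, 72 mm high.
- clasp_tip (a point): Middle of the outer face of the clasp's 38 mm wide end tab, 47 mm from the hinge (the arm ends 55 mm from the hinge, is 26 mm wide, 8 mm thick). With the clasp down this face looks up, 74 mm above the desk. A rubber pad 11 mm high is on the other face. z: out of this face.
- spray: Bystander: clear spray bottle, 48 mm across, 150 mm tall. Origin: centre of its underside.
- cream: Bystander: pink cream jar with gold cap, 64 mm across, 55 mm tall. Origin: underside.
- tube: Bystander: pink tube with white cap lying on the desk between stand and case, 130 x 36 x 24 mm. Origin: underside.
- sponge_box: Bystander: cream box, 80 x 60 x 40 mm. Origin: underside.
- compact: Bystander: closed black compact, 75 x 75 x 14 mm. Origin: underside.

How it is judged (in metres and radians):
On the way, in this order (a step that is already met when the one before it is completed fails the run):
1. the palette lies flat on the free floor of the case, let go (x of palette in the frame of case between -0.06 and 0.06 m and y of palette in the frame of case between -0.088 and 0.044 m and z of palette in the frame of case between 0 and 0.012 m and angle between palette's own z axis and vertical below 0.15 rad and contact force between the fingers and palette below 0.2 N and linear speed of palette below 0.03 m/s), for 0.2 s.
2. the lid's near edge is home under the lip and the lid is lowered, its far edge less than 8 mm above the rim (x of lid_near in the frame of case_stop between -0.004 and 0.006 m and y of lid_near in the frame of case_stop between -0.006 and 0.006 m and z of lid_near in the frame of case_stop between -0.003 and 0.004 m and z of lid_far in the frame of case between 0.045 and 0.058 m), for 0.2 s.
At the end, for the whole second after the job is handed in: Palette flat on the free floor (tilt under 0.15 rad); lid's near edge within 6 mm of the stop wall, centred within 6 mm, within 4 mm of rim height; far edge within 2.2 mm of the rim; clasp within 0.06 rad of fully down; lid and palette at rest (x of palette in the frame of case between -0.06 and 0.06 m and y of palette in the frame of case between -0.088 and 0.044 m and z of palette in the frame of case between 0 and 0.012 m and angle between palette's own z axis and vertical below 0.15 rad and x of lid_near in the frame of case_stop between -0.004 and 0.006 m and y of lid_near in the frame of case_stop between -0.006 and 0.006 m and z of lid_near in the frame of case_stop between -0.003 and 0.004 m and z of lid_far in the frame of case between 0.047 and 0.0522 m and value of joint clasp below 0.06 rad and linear speed of each of lid, palette below 0.02 m/s); the robot touches nothing.
It fails at once if the palette is let go above the case, with its underside more than 30 mm above the case's underside (x of palette in the frame of case between -0.06 and 0.06 m and y of palette in the frame of case between -0.09 and 0.09 m and z of palette in the frame of case above 0.03 m and contact force between each of the fingers, anything else and palette below 0.05 N).
It fails at once if one of the other things on the desk is moved more than 25 mm (distance of any of spray, cream, tube, sponge_box, compact from where it was at the start of the episode above 0.025 m).
It also fails if it takes over 72 s, if anything falls off the work surface, if the arm or the gripper's body presses on something with over 40 N, if the wrist force passes 120 N, or if a joint passes its speed limit or range.

ROBOT

A 6-joint arm with a two-finger parallel gripper is mounted at the origin on the work surface. World frame = base frame: x ahead of the robot, y to its left, z up, the work surface at z = 0. Lengths are in mm, angles in rad, forces in N, time in s.
With the tool pointing down it reaches from about 350 to 875 mm from the base axis. Payload 4.2 kg.
Tool frame: the origin (TCP) lies midway between the tips of the shut fingers; the grasp point (between the pads) lies 19 mm behind it (arm.tcp_to_grasp is the distance from the TCP to the grasp point, in mm); z points along the fingers, y is the line along which they close (so a half turn about z gives the same grasp; the last joint's range is limited). The gripper opens to 85 mm and grips with 20 to 120 N. Pads are 22 mm wide; open, the fingers measure 114 mm over their backs; the gripper's body (76 mm by 85 mm) begins 54 mm behind the grasp point. The pads swing forward as they close: fully open they stand 13 mm farther back than shut.
Start: joints at [-1.016, 0.385, 0.008, 0, -1.194, -0.259], TCP at [182.207, -597.829, 231.312] pointing down, gripper open.
Joint ranges: [-3.14, 3.14], [-1.21, 2.06], [-1.07, 1.41], [-3.16, 2.05], [-2.99, -0.16], [-3.1, 3.1]. Speed limits (rad/s): [2.79, 2.79, 3.14, 3.14, 3.14, 3.14].

INTERFACE

Orientations are given as a unit quaternion [x, y, z, w].
In Python, from bench import arm, get_image gives the robot as it stands.
- The arm moves only by the tool drive_tool, never from a script. Its argument "deltas" is a list of rows, each a list of 2 entries, a list of its own where there are three numbers: the shift along the tool's x, y, z in cm, then the turn, a rotation vector about the tool's x, y, z in degrees. In form: [[[x, y, z], [ax, ay, az]], ...]. A call has 1 to 12 rows; each row shifts and turns the commanded pose from where the row before left it, along the tool's axes as they then stand; what a row does not reach is not made up. A row lasts 1/10 s, in which the tool goes at most 50 mm and 8.59 degrees, less where a joint would pass 70% of its speed; a pose out of reach is approached as far as the arm can. A call with a gripper value outside its range is refused whole. "claw" is the finger opening in cm, from 0 to 8.54, set as the call begins (left out, the last holds). The fingers move at their own pace and stop on an object; the grip force is fixed at half the most. Time passes only in rows, so rows that do not move let the fingers close. It gives the time, the measured TCP pose, the force, the opening and the grip force at its end, in the units of the state.
- arm.read_state(): the state, without advancing time (a new reading comes with each control period).
- get_image(name): name is "scene" or "top" or "wrist"; returns a dict with "img" (400x640x3 uint8, red, green, blue), "fx", "fy", "cx", "cy" (pixels), "D" ([k1, k2, p1, p2, k3] as OpenCV has them; the pictures are not rectified), "eye" and "orientation" of the camera in the world; the wrist camera has in their place "mount" (4x4, takes a point from camera to tool coordinates, whose origin is the TCP and whose axes are the flange's). Camera axes: x right, y down, z forward; pixel columns grow to the right and rows downward; lengths in mm; the calibration is good to about 2 mm. A picture is of the moment at which its call begins: read the wrist's pose just before it. There is no depth.
- arm.job_done(): hands the job in; it is judged then, once.
The state is a dict: "clock": time; "joints": joint angles; "joint_vel": joint speeds; "joint_efforts": joint torques, N m; "position": TCP position; "ee_rot": TCP orientation; "contact_force": force on the tool from outside, world axes, zero at the start; "wrist_torque": the same for the moment, N m; "gripper_width": finger opening in mm; "grasp_force": force on a finger pad.
Only numpy, scipy, OpenCV 4.12 (cv2) and the standard library are available. Lean on these libraries where they do the work, as an engineer would, in place of code of your own. Each camera call takes 0.05 s, during which the arm holds its last target. There are 200 camera calls.

## Working session

There is one attempt and no reset: what is moved stays moved. The work goes in short steps, Python scripts to look and compute and a tool call to move; the robot and the scene stay as the last step left them, time stands still between calls to the robot, and variables do not carry over. Pictures are saved under pics/ and viewed, at most 10 in all, crops included, and the job is handed in when it is done.

Besides the shell and the picture viewer there is one more tool, called after "Emit:" as a command line: name --argument value ..., lists and objects as JSON in quotes. drive_tool: Moves the arm, as the interface text tells. Its arguments: {"type":"object","properties":{"deltas":{"type":"array"},"claw":{"type":"number"}},"required":["deltas"]}

```bash
ls; mkdir -p pics
cat > h.py <<'E'
import numpy as np,cv2
from scipy.spatial.transform import Rotation as R
from bench import arm,get_image
def snap(n,f):
    d=get_image(n); cv2.imwrite(f'pics/{f}.png',cv2.cvtColor(d['img'],cv2.COLOR_RGB2BGR)); np.save(f'pics/{f}.npy',d,allow_pickle=True); return d
def load(f): return np.load(f'pics/{f}.npy',allow_pickle=True).item()
def cam(d):
    K=np.array([[d['fx'],0,d['cx']],[0,d['fy'],d['cy']],[0,0,1.]]);return K,np.array(d['D'],float)
def pose(d):
    if 'eye' in d:
        o=np.array(d['orientation'],float); M=R.from_quat(o).as_matrix() if o.size==4 else o.reshape(3,3)
        return M,np.array(d['eye'],float)
    s=d['state']; T=R.from_quat(s['ee_rot']).as_matrix(); m=np.array(d['mount'])
    return T@m[:3,:3], T@m[:3,3]+np.array(s['position'])
def ray(d,uv):
    K,D=cam(d); M,e=pose(d)
    n=cv2.undistortPoints(np.array(uv,float).reshape(-1,1,2),K,D).reshape(-1,2)
    return e,np.c_[n,np.ones(len(n))]@M.T
def onz(d,uv,z):
    e,r=ray(d,uv); t=(z-e[2])/r[:,2]; return e+r*t[:,None]
def proj(d,P):
    K,D=cam(d); M,e=pose(d); p=(np.array(P,float).reshape(-1,3)-e)@M
    return cv2.projectPoints(p,np.zeros(3),np.zeros(3),K,D)[0].reshape(-1,2)
def tri(d1,u1,d2,u2):
    e1,r1=ray(d1,u1);e2,r2=ray(d2,u2);out=[]
    for a,b in zip(r1,r2):
        A=np.c_[a,-b];t=np.linalg.lstsq(A,e2-e1,rcond=None)[0];out.append(np.r_[(e1+a*t[0]+e2+b*t[1])/2,np.linalg.norm(e1+a*t[0]-e2-b*t[1])])
    return np.array(out)
E
python3 - <<'E'
from h import *
for n in('top','scene'):
    d=snap(n,n+'0'); print(n,d['eye'],d['orientation'],d['fx'])
s=arm.read_state();d=get_image('wrist');print(s,d['mount'],arm.tcp_to_grasp)
E
```

```text
pics
top [ 429.49925101   20.41086717 1348.51030577] [ 0.71721862 -0.69544227  0.03970654 -0.01951657] 468.3337916508826
scene [1069.96460339  305.62500764 1021.77198433] [ 0.49480493  0.8209655  -0.24469519 -0.14597261] 410.6791288271505
{'clock': 0.1, 'joints': array([-1.01644217e+00,  3.85488479e-01,  6.73899001e-03, -4.06143205e-04,
       -1.19400184e+00, -2.58615552e-01]), 'joint_vel': array([ 1.57819698e-03, -1.99818858e-03,  3.44094600e-03,  2.05926650e-03,
       -1.14881657e-04,  7.18555032e-05]), 'joint_efforts': array([ 9.33702609e-05, -3.93319845e+01,  1.88929939e+01,  4.19788465e+00,
       -2.58072643e-03,  6.50885084e-06]), 'position': array([ 182.01621418, -597.35665312,  230.32073446]), 'ee_rot': array([-1.47256866e-01,  9.89097783e-01,  9.72479459e-04, -2.13114489e-04]), 'contact_force': array([-0.22755616, -0.92665858,  0.25177257]), 'wrist_torque': array([-0.00836041, -0.00525172,  0.07131449]), 'grasp_force': 0.0, 'gripper_width': 85.49490609956815} [[ 3.20861872e-04 -9.48079249e-01 -3.18034014e-01  8.15147987e+01]
 [ 9.99999677e-01  5.38583823e-04 -5.96660639e-04 -5.55192877e-01]
 [ 7.36969546e-04 -3.18033720e-01  9.48079116e-01 -1.42212024e+02]
 [ 0.00000000e+00  0.00000000e+00  0.00000000e+00  1.00000000e+00]] 18.700000000000003
```

View pics/top0.png

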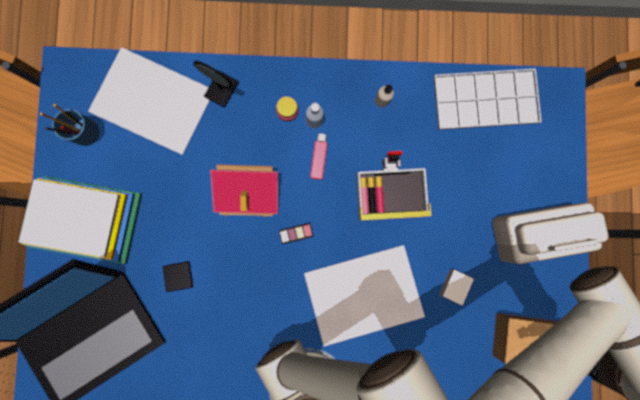

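View pics/scene0.png

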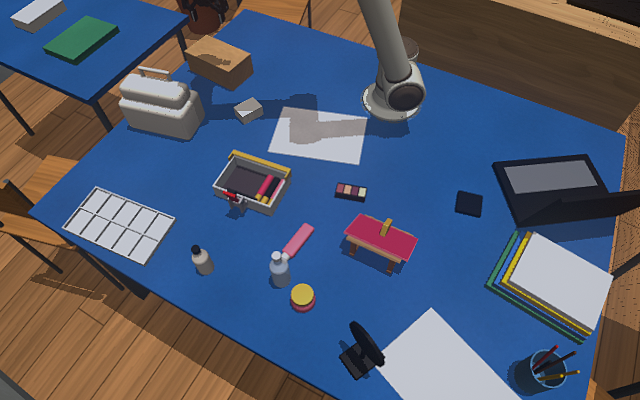

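Top view (image up = +x, left = +y): palette at (296,233), case at (393,193) with its clasp at (394,157), lid on the stand at (245,192) with its fin at (243,201), and the pink tube at (318,157). The scene view agrees. Next I take coarse positions from the top camera.

Run:
```python
from h import *
t=load('top0'); s=load('scene0')
h=cv2.cvtColor(t['img'],cv2.COLOR_RGB2HSV)
def rect(m,roi):
    x0,y0,x1,y1=roi; k=np.zeros(m.shape,np.uint8); k[y0:y1,x0:x1]=m[y0:y1,x0:x1]
    k=cv2.morphologyEx(k.astype(np.uint8),cv2.MORPH_CLOSE,np.ones((3,3)))
    c=max(cv2.findContours(k,cv2.RETR_EXTERNAL,cv2.CHAIN_APPROX_NONE)[0],key=cv2.contourArea)
    return cv2.minAreaRect(c),c
blue=(h[...,0]>100)&(h[...,0]<125)&(h[...,1]>130)
nb=~blue
def rep(name,m,roi,z):
    r,c=rect(m.astype(np.uint8),roi); b=cv2.boxPoints(r)
    P=onz(t,b,z); ctr=P.mean(0)
    e=[P[(i+1)%4]-P[i] for i in range(4)]
    print(name,np.round(r[0],1),ctr.round(1),[ (np.linalg.norm(v).round(0),np.degrees(np.arctan2(v[1],v[0])).round(1)) for v in e[:2]])
rep('palette',nb,(275,220,320,248),22)
rep('case',nb,(352,165,436,222),50)
pink=((h[...,0]>165)|(h[...,0]<5))&(h[...,1]>120)
rep('lid',pink,(205,160,285,220),90)
rep('tube',nb,(305,130,331,182),20)
rep('clasp',pink,(380,145,410,165),90)
rep('yellowlip',(h[...,0]>20)&(h[...,0]<35)&(h[...,1]>120),(370,200,436,222),66)
rep('spray',nb,(304,100,326,128),75)
rep('compact',nb,(160,258,195,295),14)
print(onz(t,[[396,60],[484,100]],0))
```

```text
palette [295.5 233. ] [427.3  50.4  22. ] [(np.float64(93.0), np.float64(-74.3)), (np.float64(40.0), np.float64(-164.1))]
case [393.5 191.7] [ 550.8 -220.    50. ] [(np.float64(207.0), np.float64(-84.6)), (np.float64(153.0), np.float64(-176.0))]
lid [244.  191.4] [534.6 190.5  90. ] [(np.float64(113.0), np.float64(1.3)), (np.float64(180.0), np.float64(-89.6))]
tube [318.8 156. ] [649.2  -8.7  20. ] [(np.float64(136.0), np.float64(-6.3)), (np.float64(42.0), np.float64(-96.2))]
clasp [394.8 154.6] [ 648.3 -214.4   90. ] [(np.float64(37.0), np.float64(-76.7)), (np.float64(24.0), np.float64(-167.8))]
yellowlip [399.7 214. ] [ 488.  -235.3   66. ] [(np.float64(166.0), np.float64(-81.5)), (np.float64(25.0), np.float64(-172.6))]
spray [314.  114.5] [755.4   9.2  75. ] [(np.float64(50.0), np.float64(-87.8)), (np.float64(70.0), np.float64(-178.3))]
compact [177.1 276.1] [298.2 376.1  14. ] [(np.float64(74.0), np.float64(-79.0)), (np.float64(72.0), np.float64(-167.5))]
[[ 947.99317003 -229.82367986    0.        ]
 [ 836.47369314 -493.58088526    0.        ]]
```

```bash
cat >> h.py <<'E'
def plan(pos,yaw,pitch=0):
    """yaw: world deg of (-tool x) direction; pitch: deg, tool z leans to that direction"""
    s=arm.read_state(); T=R.from_quat(s['ee_rot'])
    y=np.radians(yaw); f=np.array([np.cos(y),np.sin(y),0]); l=np.array([-f[1],f[0],0])
    G=R.from_matrix(np.c_[-f,l,[0,0,-1.]])*R.from_rotvec([0,np.radians(-pitch),0]) if 1 else 0
    dv=np.array(pos)-s['position']
    print('clock',round(s['clock'],2),'pos',s['position'].round(1),'rotvec(tool,deg)',(T.inv()*G).as_rotvec(degrees=True).round(2),
     'shift cm, now-axes',(T.inv().apply(dv)/10).round(2),' target-axes',(G.inv().apply(dv)/10).round(2),'F',s['contact_force'].round(1),'w',round(s['gripper_width'],1),'g',round(s['grasp_force'],1))
    return G
E
python3 - <<'E'
from h import *
G=plan([545,-215,235],5); print(G.as_matrix().round(2))
G=plan([545,-215,235],5,32); print(G.as_matrix().round(2))
E
```

```text
clock 0.15 pos [ 182.1 -597.4  230.5] rotvec(tool,deg) [ 9.000e-02 -1.000e-02  1.194e+01] shift cm, now-axes [-45.86  26.01  -0.41]  target-axes [-39.49  34.93  -0.45] F [-0.  -0.4 -0.2] w 85.7 g 0.0
[[-1.   -0.09  0.  ]
 [-0.09  1.    0.  ]
 [-0.    0.   -1.  ]]
clock 0.15 pos [ 182.1 -597.4  230.5] rotvec(tool,deg) [  3.43 -31.9   11.6 ] shift cm, now-axes [-45.86  26.01  -0.41]  target-axes [-33.73  34.93  20.54] F [-0.  -0.4 -0.2] w 85.7 g 0.0
[[-0.84 -0.09  0.53]
 [-0.07  1.    0.05]
 [-0.53 -0.   -0.85]]
```

Emit:
drive_tool --deltas '[[[0,0,0],[0,0,6]],[[0,0,0],[0,0,6]],[[-2,1.8,0],[0,0,0]],[[-3,2.7,0],[0,0,0]],[[-3,2.7,0],[0,0,0]],[[-3,2.7,0],[0,0,0]],[[-3,2.7,0],[0,0,0]],[[-3,2.7,0],[0,0,0]],[[-3,2.7,0],[0,0,0]],[[-3,2.7,0],[0,0,0]],[[-3,2.7,0],[0,0,0]],[[-3,2.7,0],[0,0,0]]]'

```text
clock: 1.35
position: [449.4, -311.3, 231.2]
ee_rot: [-0.043, 0.999, 0.0, -0.0]
contact_force: [0.2, -0.4, -0.8]
gripper_width: 85.5
grasp_force: 0.0
```

Emit:
drive_tool --deltas '[[[-3,2.7,0],[0,0,0]],[[-3,2.7,0],[0,0,0]],[[-3,2.7,0],[0,0,0]],[[-1.5,1.2,0],[0,0,0]],[[0,0,0],[0,0,0]],[[0,0,0],[0,0,0]]]'

```text
clock: 1.95
position: [544.8, -211.1, 230.9]
ee_rot: [-0.043, 0.999, 0.0, -0.001]
contact_force: [-0.3, -0.0, 0.1]
gripper_width: 85.4
grasp_force: 0.0
```

```bash
cat >> h.py <<'E'
def wsnap(f):
    s=arm.read_state(); d=get_image('wrist'); d['state']={k:s[k] for k in('position','ee_rot','clock')}
    cv2.imwrite(f'pics/{f}.png',cv2.cvtColor(d['img'],cv2.COLOR_RGB2BGR)); np.save(f'pics/{f}.npy',d,allow_pickle=True); return d
E
python3 - <<'E'
from h import *
d=wsnap('wcase'); print(d['fx'],d['cx'],d['cy'],d['D'],pose(d)[1])
plan([427,50,200],16)
E
```

```text
301.04351015840325 316.4575630291457 198.08996314499728 [-0.0489517  0.         0.         0.         0.       ] [ 463.90200226 -218.77729655  373.1690191 ]
clock 2.0 pos [ 544.4 -211.6  231. ] rotvec(tool,deg) [  0.02  -0.06 -11.09] shift cm, now-axes [ 9.46 27.07  3.12]  target-axes [ 4.08 28.38  3.1 ] F [-0.9  0.6 -0.4] w 85.2 g 0.0
```

View pics/wcase.png

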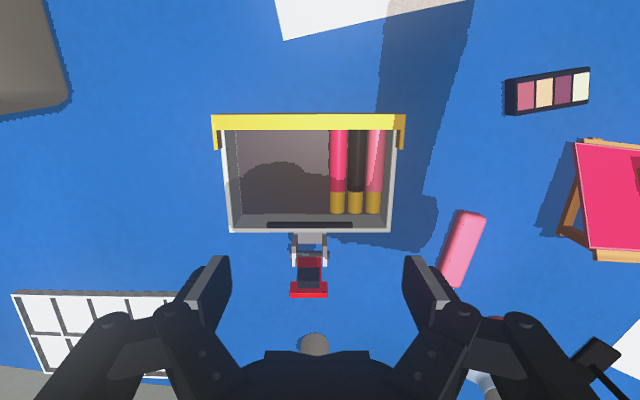

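The wrist view shows the case upright with image right = +y. The gold lip spans columns 211–406, rows 115–130, and the far rim edge is at row 232, columns 228–391. The clasp is leaning back at (309,275), and the palette's pans are centred at (547,90). Now I measure these precisely.

Run:
```python
from h import *
d=load('wcase'); h=cv2.cvtColor(d['img'],cv2.COLOR_RGB2HSV); S=h[...,1].astype(int);V=h[...,2].astype(int);H=h[...,0]
yel=((H>20)&(H<35)&(S>120)&(V>170)).astype(np.uint8); k=np.zeros_like(yel);k[105:135,200:415]=yel[105:135,200:415]
c=max(cv2.findContours(k,0,cv2.CHAIN_APPROX_NONE)[0],key=cv2.contourArea); print(cv2.boundingRect(c))
# lip overhang edge and outer edge per column, at z=66
cols=np.arange(235,385,3); lo=[np.where(k[:,x])[0].max()+.5 for x in cols]; up=[np.where(k[:,x])[0].min()-.5 for x in cols]
for n,e,z in(('lip inner',lo,66),('lip outer',up,66)):
    P=onz(d,np.c_[cols,e],z); f=np.polyfit(P[:,1],P[:,0],1); print(n,f,'x at y=-220',np.polyval(f,-220),'yaw',-np.degrees(np.arctan(f[0])))
for r in(118,122,126):
    xs=np.where(k[r])[0]; print('lip ends',onz(d,[[xs.min()-.5,r],[xs.max()+.5,r]],66).round(1)[:,:2])
blue=(H>100)&(H<125)&(S>130)
E=[];cc=list(range(236,288,4))+list(range(334,386,4))
for x in cc:
    w=np.where((S[215:245,x]<60)&(V[215:245,x]>150))[0]; E.append(215+w.max()+.5)
print(E)
P=onz(d,np.c_[cc,E],50); f=np.polyfit(P[:,1],P[:,0],1); print('far rim',f,np.polyval(f,-220),'yaw',-np.degrees(np.arctan(f[0])))
for r in(180,200,215,225):
    w=np.where((S[r,215:405]<60)&(V[r,215:405]>150))[0]+215; print('rim sides',r,onz(d,[[w.min()-.5,r],[w.max()+.5,r]],50).round(1)[:,:2])
nb=(~blue).astype(np.uint8);k=np.zeros_like(nb);k[60:122,495:600]=nb[60:122,495:600]
c=max(cv2.findContours(k,0,cv2.CHAIN_APPROX_NONE)[0],key=cv2.contourArea)
for z in(22,):
    P=onz(d,cv2.boxPoints(cv2.minAreaRect(c)),z); print('pal',P.round(1),P.mean(0))
# top-face via pans: saturated/bright
m=((V>110)&~blue).astype(np.uint8);k[:]=0;k[60:122,495:600]=m[60:122,495:600];k=cv2.morphologyEx(k,cv2.MORPH_CLOSE,np.ones((7,7)))
c=max(cv2.findContours(k,0,cv2.CHAIN_APPROX_NONE)[0],key=cv2.contourArea)
Q=onz(d,c.reshape(-1,2),22)[:,:2].astype(np.float32); r=cv2.minAreaRect(Q); print('pans',r)
red=(((H>170)|(H<6))&(S>150)&(V>60)).astype(np.uint8);k[:]=0;k[245:305,280:335]=red[245:305,280:335];ys,xs=np.where(k);print('clasp px',xs.min(),xs.max(),ys.min(),ys.max())
```

```text
(211, 114, 194, 21)
lip inner [-8.95799033e-02  4.74384805e+02] x at y=-220 494.0923839898217 yaw 5.118887294259246
lip outer [-8.64039692e-02  4.59584540e+02] x at y=-220 478.59341334871897 yaw 4.938317894751053
lip ends [[ 491.5 -322.4]
 [ 474.8 -129.9]]
lip ends [[ 495.3 -321.5]
 [ 478.7 -129.2]]
lip ends [[ 499.3 -321.5]
 [ 482.7 -129.6]]
[np.float64(231.5), np.float64(231.5), np.float64(231.5), np.float64(231.5), np.float64(231.5), np.float64(231.5), np.float64(231.5), np.float64(232.5), np.float64(232.5), np.float64(231.5), np.float64(231.5), np.float64(231.5), np.float64(231.5), np.float64(232.5), np.float64(232.5), np.float64(232.5), np.float64(232.5), np.float64(232.5), np.float64(232.5), np.float64(232.5), np.float64(232.5), np.float64(232.5), np.float64(231.5), np.float64(231.5), np.float64(231.5), np.float64(231.5)]
far rim [-8.28897083e-02  5.96343968e+02] 614.5797042016613 yaw 4.738398217379037
rim sides 180 [[ 559.3 -314.5]
 [ 542.8 -124.7]]
rim sides 200 [[ 582.8 -312.5]
 [ 566.3 -123. ]]
rim sides 215 [[ 601.  -310.3]
 [ 584.5 -121.1]]
rim sides 225 [[ 613.6 -309.3]
 [ 597.  -120.2]]
pal [[ 4.250e+02 -1.750e+01  2.200e+01]
 [ 3.970e+02  8.310e+01  2.200e+01]
 [ 4.349e+02  1.046e+02  2.200e+01]
 [ 4.635e+02  2.000e-01  2.200e+01]] [430.09738834  42.60972424  22.        ]
pans ((431.34808349609375, 49.660499572753906), (35.58212661743164, 86.06763458251953), 15.197195053100586)
clasp px 290 326 258 297
```

Emit:
drive_tool --deltas '[[[0.7,2,0],[0,0,0]],[[1.2,3.6,0],[0,0,0]],[[1.2,3.6,0],[0,0,0]],[[1.2,3.6,0],[0,0,0]],[[1.2,3.6,0],[0,0,0]],[[1.2,3.6,0],[0,0,0]],[[1.2,3.6,0],[0,0,0]],[[1.2,3.5,0],[0,0,0]]]'

```text
clock: 2.8
position: [430.0, 50.9, 231.6]
ee_rot: [-0.042, 0.999, 0.0, 0.0]
contact_force: [0.2, -0.5, 1.3]
gripper_width: 85.6
grasp_force: 0.0
```

Run:
```python
from h import *
print(arm.read_state()['joints'].round(2)); plan([430,50,130],105.2-180); plan([430,50,130],105.2)
d=wsnap('wpal'); h=cv2.cvtColor(d['img'],cv2.COLOR_RGB2HSV);H,S,V=[h[...,i] for i in range(3)]
u=proj(d,[[430,50,22]])[0].astype(int);print(u)
m=((V<70)|(((V>110)&~((H>95)&(H<125)&(S>90))))).astype(np.uint8)
k=np.zeros_like(m);a,b=u;k[max(b-55,0):b+55,a-65:a+65]=m[max(b-55,0):b+55,a-65:a+65]
c=max(cv2.findContours(k,0,cv2.CHAIN_APPROX_NONE)[0],key=cv2.contourArea)
print(cv2.minAreaRect(onz(d,c.reshape(-1,2),22)[:,:2].astype(np.float32)))
m=((V>110)&~((H>95)&(H<125)&(S>90))).astype(np.uint8);k[:]=0;k[max(b-55,0):b+55,a-65:a+65]=m[max(b-55,0):b+55,a-65:a+65];k=cv2.morphologyEx(k,cv2.MORPH_CLOSE,np.ones((9,9)))
c=max(cv2.findContours(k,0,cv2.CHAIN_APPROX_NONE)[0],key=cv2.contourArea)
print(cv2.minAreaRect(onz(d,c.reshape(-1,2),22)[:,:2].astype(np.float32)))
```

```text
[ 0.5   0.05 -0.43  0.   -1.09 -1.98]
clock 2.8 pos [430.   50.9 231.6] rotvec(tool,deg) [4.000e-02 2.000e-02 7.961e+01] shift cm, now-axes [ 1.000e-02 -9.000e-02  1.016e+01]  target-axes [-0.08 -0.02 10.16] F [ 0.2 -0.5  1.3] w 85.6 g 0.0
clock 2.8 pos [430.   50.9 231.6] rotvec(tool,deg) [-2.0000e-02  4.0000e-02 -1.0039e+02] shift cm, now-axes [ 1.000e-02 -9.000e-02  1.016e+01]  target-axes [ 0.08  0.02 10.16] F [ 0.2 -0.5  1.3] w 85.6 g 0.0
[316 168]
((427.47637939453125, 48.46723175048828), (43.38321304321289, 88.92523193359375), 15.426844596862793)
((435.1829528808594, 27.686935424804688), (30.497987747192383, 40.61990737915039), 15.246387481689453)
```

Emit:
drive_tool --deltas '[[[0,0,0.5],[0,0,-8.4]],[[0,0,1],[0,0,-8.4]],[[0,0,1],[0,0,-8.4]],[[0,0,1],[0,0,-8.4]],[[0,0,1],[0,0,-8.4]],[[0,0,1],[0,0,-8.4]],[[0,0,1],[0,0,-8.4]],[[0,0,1],[0,0,-8.4]],[[0,0,1],[0,0,-8.4]],[[0,0,1],[0,0,-8.4]],[[0,0,1],[0,0,-8.4]],[[0,0,1],[0,0,-8.1]]]'

```text
clock: 4.05
position: [431.0, 49.7, 116.3]
ee_rot: [0.797, -0.604, 0.0, -0.0]
contact_force: [-0.4, 0.9, -0.3]
gripper_width: 85.4
grasp_force: 0.0
```

Run:
```python
from h import *
plan([428,49,2],105.3)
```

```text
clock 4.05 pos [431.   49.7 116.3] rotvec(tool,deg) [-0.03  0.    0.36] shift cm, now-axes [-1.000e-02  3.100e-01  1.143e+01]  target-axes [-1.000e-02  3.000e-01  1.143e+01] F [-0.4  0.9 -0.3] w 85.4 g 0.0
```

Emit:
drive_tool --deltas '[[[0,0.3,2],[0,0,0.4]],[[0,0,2.5],[0,0,0]],[[0,0,2.5],[0,0,0]],[[0,0,2],[0,0,0]],[[0,0,1.4],[0,0,0]],[[0,0,0.7],[0,0,0]],[[0,0,0.2],[0,0,0]],[[0,0,0],[0,0,0]]]'

```text
clock: 4.85
position: [428.6, 49.9, 3.7]
ee_rot: [0.793, -0.609, 0.0, -0.0]
contact_force: [-0.2, 1.1, 0.7]
gripper_width: 85.4
grasp_force: 0.0
```

Emit:
drive_tool --deltas '[[[0,0,0],[0,0,0]],[[0,0,0],[0,0,0]],[[0,0,0],[0,0,0]],[[0,0,0],[0,0,0]],[[0,0,0],[0,0,0]],[[0,0,0],[0,0,0]]]' --claw 3.5

```text
clock: 5.45
position: [428.6, 50.5, 4.1]
ee_rot: [0.794, -0.608, 0.0, -0.0]
contact_force: [-1.3, -0.2, 6.0]
gripper_width: 40.5
grasp_force: 61.3
```

Emit:
drive_tool --deltas '[[[0,0,-1],[0,0,0]],[[0,0,-2.5],[0,0,0]],[[0,0,-3],[0,0,0]],[[0,0,-3],[0,0,0]],[[0,0,-1.5],[0,0,5.2]],[[0,0,0],[0,0,5.2]],[[0,0,0],[0,0,0]]]'

```text
clock: 6.15
position: [428.1, 50.3, 114.3]
ee_rot: [0.735, -0.678, 0.0, -0.001]
contact_force: [-0.2, -1.1, -0.2]
gripper_width: 40.7
grasp_force: 61.0
```

Run:
```python
from h import *
plan([552.2,-253.3,115],94.9)
```

```text
clock 6.15 pos [428.1  50.3 114.3] rotvec(tool,deg) [-0.08  0.06 -0.25] shift cm, now-axes [31.27 -9.91 -0.09]  target-axes [31.31 -9.77 -0.07] F [-0.2 -1.1 -0.2] w 40.7 g 61.0
```

Emit:
drive_tool --deltas '[[[1.5,-0.5,0],[0,0,0]],[[3.2,-1,0],[0,0,0]],[[3.2,-1,0],[0,0,0]],[[3.2,-1,0],[0,0,0]],[[3.2,-1,0],[0,0,0]],[[3.2,-1,0],[0,0,0]],[[3.2,-1,0],[0,0,0]],[[3.2,-1,0],[0,0,0]],[[3.2,-1,0],[0,0,0]],[[2.6,-0.8,0],[0,0,0]],[[1.6,-0.5,0],[0,0,-0.2]],[[0,0,0],[0,0,0]]]'

```text
clock: 7.35
position: [551.2, -255.5, 112.2]
ee_rot: [0.736, -0.677, -0.001, 0.0]
contact_force: [-0.3, 0.1, -1.2]
gripper_width: 40.9
grasp_force: 60.9
```

Run:
```python
from h import *
plan([552.2,-253.3,11],94.9); wsnap('wbay')
```

```text
clock 7.35 pos [ 551.2 -255.5  112.2] rotvec(tool,deg) [ 0.09  0.02 -0.09] shift cm, now-axes [-0.21 -0.13 10.12]  target-axes [-0.21 -0.12 10.12] F [-0.3  0.1 -1.2] w 40.9 g 60.9
```

View pics/wbay.png

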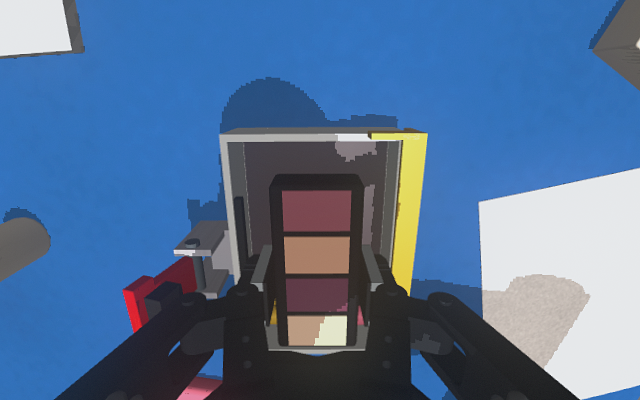

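The held palette spans rows 178–345, columns 272–362, inside the case outline (gold lip at right, column 410). I check numerically where it sits in the grip.

Run:
```python
from h import *
d=load('wbay'); p=d['state']['position']; z=p[2]+18
print('tcp px',proj(d,[p,p+[0,0,18]]))
P=onz(d,[[272,180],[362,180],[282,192],[350,192],[284,312],[347,312],[316,274]],z)
T=R.from_quat(d['state']['ee_rot']).inv(); print(T.apply(P-p).round(1))
print('case inner -y wall z=50 etc px', proj(d,[(549.3+x*.9963-y*-.0854*-1, -219.9+x*.0854+y*.9963, 50) for x,y in((-65,-95),(65,-95),(65,95))]))
```

```text
tcp px [[316.83401951 259.33704832]
 [316.87117704 278.39690668]]
[[ 48.7 -19.2 -18. ]
 [ 48.7  19.3 -18. ]
 [ 43.3 -15.1 -18. ]
 [ 43.3  14.3 -18. ]
 [-19.7 -16.5 -18. ]
 [-19.7  15.2 -18. ]
 [  2.4  -0.4 -18. ]]
case inner -y wall z=50 etc px [[411.62699812 133.74197731]
 [218.40819991 134.0158868 ]
 [241.94835292 353.49379061]]
```

Emit:
drive_tool --deltas '[[[-0.5,-0.1,0],[0,0,0]],[[0,0,2],[0,0,0]],[[0,0,2.5],[0,0,0]],[[0,0,2.5],[0,0,0]],[[0,0,1.5],[0,0,0]],[[0,0,1],[0,0,0]],[[0,0,0.4],[0,0,0]],[[0,0,0.2],[0,0,0]],[[0,0,0],[0,0,0]],[[0,0,0],[0,0,0]]]'

```text
clock: 8.4
position: [552.5, -248.7, 13.2]
ee_rot: [0.736, -0.676, 0.001, -0.0]
contact_force: [0.2, -0.3, -1.3]
gripper_width: 40.4
grasp_force: 60.9
```

Emit:
drive_tool --deltas '[[[0,0,0.2],[0,0,0]],[[0,0,0.1],[0,0,0]],[[0,0,0.1],[0,0,0]],[[0,0,0],[0,0,0]]]'

```text
clock: 8.8
position: [552.0, -248.8, 9.1]
ee_rot: [0.736, -0.676, 0.0, -0.0]
contact_force: [-1.4, 0.9, 5.0]
gripper_width: 40.5
grasp_force: 61.4
```

Emit:
drive_tool --deltas '[[[0,0,0],[0,0,0]],[[0,0,0],[0,0,0]],[[0,0,0],[0,0,0]],[[0,0,0],[0,0,0]],[[0,0,-0.5],[0,0,0]],[[0,0,-1.5],[0,0,0]],[[0,0,-3],[0,0,0]],[[0,0,-3],[0,0,0]],[[0,0,-4],[0,0,0]],[[0,0,-4],[0,0,0]],[[0,0,-4],[0,0,0]],[[0,0,0],[0,0,0]]]' --claw 6

```text
clock: 10.0
position: [555.4, -250.0, 215.6]
ee_rot: [0.737, -0.676, 0.007, -0.003]
contact_force: [0.4, 0.5, 1.1]
gripper_width: 59.8
grasp_force: 0.0
```

Run:
```python
from h import *
plan([440,190,300],0); plan([440,190,300],180); print(arm.read_state()['joints'].round(2)); wsnap('wbay2')
```

```text
clock 10.0 pos [ 555.4 -250.   215.6] rotvec(tool,deg) [-0.84  0.37 94.91] shift cm, now-axes [-44.78   7.62  -8.8 ]  target-axes [11.54 44.   -8.44] F [0.4 0.5 1.1] w 59.8 g 0.0
clock 10.0 pos [ 555.4 -250.   215.6] rotvec(tool,deg) [ -0.37  -0.82 -85.09] shift cm, now-axes [-44.78   7.62  -8.8 ]  target-axes [-11.54 -44.    -8.44] F [0.4 0.5 1.1] w 59.8 g 0.0
[-0.16  0.36 -0.07  0.   -1.13  0.24]
```

View pics/wbay2.png

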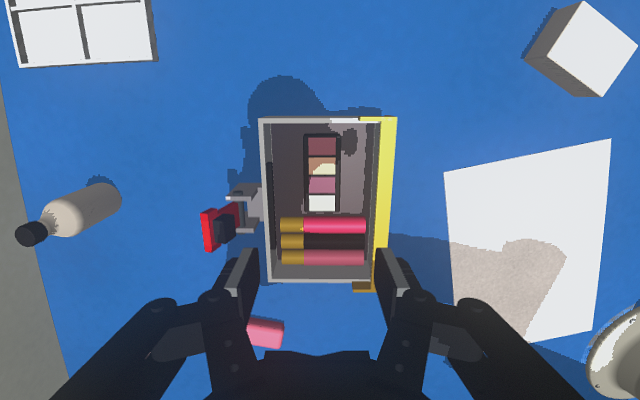

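The palette lies flat in the bay at (322,172), clear of the walls and tubes. Next the lid: fly over and look.

Emit:
drive_tool --deltas '[[[-2,0.2,-0.6],[0,0,0]],[[-3.7,0.3,-0.6],[0,0,0]],[[-4,0.3,-0.6],[0,0,0]],[[-4,0.3,-0.6],[0,0,0]],[[-4,0.3,-0.6],[0,0,0]],[[-4,0.3,-0.6],[0,0,0]],[[-4,0.3,-0.6],[0,0,0]],[[-4,0.3,-0.6],[0,0,0]],[[-4,0.3,-0.6],[0,0,0]],[[-4,0.4,-0.7],[0,0,0]],[[-4,0.4,-0.7],[0,0,0]],[[-2.8,0.3,-0.7],[0,0,0]]]'

```text
clock: 11.25
position: [476.4, 193.5, 282.2]
ee_rot: [0.737, -0.676, -0.0, 0.001]
contact_force: [0.5, -0.3, -0.0]
gripper_width: 60.1
grasp_force: 0.0
```

Emit:
drive_tool --deltas '[[[0,0,0],[0,0,7.9]],[[0,0,0],[0,0,7.9]],[[0,0,0],[0,0,7.9]],[[0,0,0],[0,0,7.9]],[[0,0,0],[0,0,7.9]],[[0,0,0],[0,0,7.9]],[[0,0,0],[0,0,7.9]],[[0,0,0],[0,0,7.9]],[[0,0,0],[0,0,7.9]],[[0,0,0],[0,0,7.9]],[[0,0,0],[0,0,7.9]],[[0,0,0],[0,0,7.9]]]' --claw 8.5

```text
clock: 12.45
position: [477.0, 191.4, 281.8]
ee_rot: [0.003, 1.0, -0.001, -0.001]
contact_force: [-0.1, 0.3, 0.4]
gripper_width: 85.0
grasp_force: 0.0
```

Run:
```python
from h import *
plan([480,190,290],0); wsnap('wlid'); print(arm.read_state()['joints'].round(2))
```

```text
clock 12.45 pos [477.  191.4 281.8] rotvec(tool,deg) [-0.07 -0.12 -0.29] shift cm, now-axes [-0.3  -0.13 -0.82]  target-axes [-0.3  -0.14 -0.82] F [-0.1  0.3  0.4] w 85.0 g 0.0
[ 0.7   0.16 -0.17 -0.   -1.24 -2.28]
```

View pics/wlid.png

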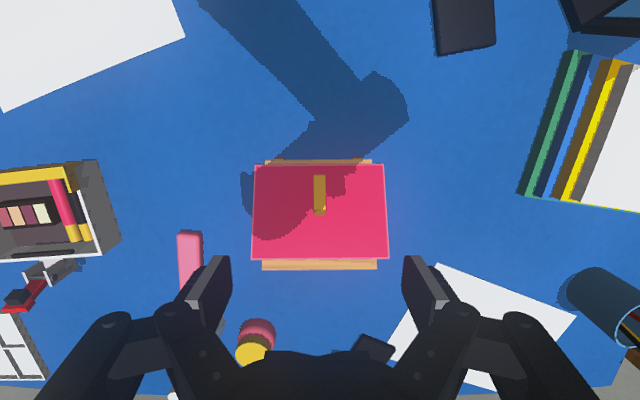

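The lid's corners are near (254,164), (385,164), (389,258) and (251,258). The fin's top is at about (320,195).

Run:
```python
from h import *
d=load('wlid'); h=cv2.cvtColor(d['img'],cv2.COLOR_RGB2HSV);H,S,V=[h[...,i].astype(int) for i in range(3)]
m=(((H>160)|(H<8))&(S>90)&(V>70))
def sub(a): return a
rows=range(175,250,3);cols=[c for c in range(262,380,3)]
L=[];Rr=[];U=[];B=[]
for r in rows:
    w=np.where(m[r,240:400])[0]+240;L.append((w.min()-.5,r));Rr.append((w.max()+.5,r))
for c in cols:
    w=np.where(m[155:266,c])[0]+155;U.append((c,w.min()-.5));B.append((c,w.max()+.5))
K,D=cam(d)
def line(p,ax):
    p=cv2.undistortPoints(np.array(p,float).reshape(-1,1,2),K,D).reshape(-1,2)
    a,b=(p[:,0],p[:,1]) if ax==0 else (p[:,1],p[:,0])
    f=np.polyfit(a,b,1);r=np.abs(np.polyval(f,a)-b);k=r<np.median(r)*3+1e-4;f=np.polyfit(a[k],b[k],1)
    return np.array([f[0],-1,f[1]]) if ax==0 else np.array([-1,f[0],f[1]])
l,r,u,b=line(L,1),line(Rr,1),line(U,0),line(B,0)
X=lambda p,q:(lambda c:c[:2]/c[2])(np.cross(p,q))
img=np.array([X(l,u),X(r,u),X(r,b),X(l,b)])
print((img@np.diag([K[0,0],K[1,1]])+K[:2,2]).round(1))
# image left=-y ; lid top corners: near-left(-65,-90)...
obj=np.array([[-65,-90,5],[-65,90,5],[65,90,5],[65,-90,5]],float)
M,e=pose(d)
n,rv,tv,er=cv2.solvePnPGeneric(obj,img,np.eye(3),None,flags=cv2.SOLVEPNP_IPPE)
for a,t,q in zip(rv,tv,er):
    A=M@cv2.Rodrigues(a)[0]; o=M@t.ravel()+e
    print('err',q*300,'origin',o.round(1),'xaxis',A[:,0].round(3),'z',A[:,2].round(3),'pitch',np.degrees(np.arcsin(A[2,0])).round(1),'yaw',np.degrees(np.arctan2(A[1,1],A[0,1])).round(1)-90,'grip',(o+A@[-16,0,28]).round(1))
# pitch fixed 32: fit origin+yaw
from scipy.optimize import least_squares
def mdl(p): 
    A=R.from_euler('zy',[p[3],-32],degrees=True).as_matrix(); return obj@A.T+p[:3],A
def f(p):
    q=(mdl(p)[0]-e)@M; return (q[:,:2]/q[:,2:]-img).ravel()*300
s=least_squares(f,[535,190,80,0]);o=s.x[:3];A=mdl(s.x)[1]
print('fix32',s.x.round(2),'res',s.fun.round(2),'grip',(o+A@[-16,0,28]).round(1),'near',(o+A@[-65,0,0]).round(1),'far',(o+A@[65,0,0]).round(1))
# fin top check, lid-frame z=41
g=((H>18)&(H<32)&(S>90)&(V>80)).astype(np.uint8);k=np.zeros_like(g);k[168:222,300:340]=g[168:222,300:340]
ys,xs=np.where(k);print('fin px',xs.min(),xs.max(),ys.min(),ys.max(),'pred top',proj(d,[o+A@[x,y,41] for x in(-39,7) for y in(-8,8)]).round(1).tolist())
t=load('top0');print('top pred',proj(t,[o+A@c for c in obj]).round(1).tolist())
```

```text
[[254.  164.3]
 [383.3 163.1]
 [389.5 258.9]
 [250.1 259.3]]
err [82.13128315] origin [535.6 194.3  50.4] xaxis [-0.079  0.987  0.143] z [ 0.462  0.163 -0.872] pitch 8.2 yaw -89.8 grip [549.8 183.1  23.8]
err [82.35400771] origin [540.6 193.   53.8] xaxis [ 0.022  0.995 -0.094] z [ 0.225 -0.096 -0.969] pitch -5.4 yaw -90.0 grip [546.5 174.4  28.1]
fix32 [5.4081e+02 1.9380e+02 4.1980e+01 1.8000e-01] res [ 0.13 -0.04  0.18  0.15 -0.09 -0.33 -0.19  0.23] grip [512.4 193.7  57.2] near [485.7 193.6   7.5] far [595.9 194.   76.4]
fin px 314 325 175 213 pred top [[312.7, 173.5], [325.4, 173.4], [312.8, 209.4], [325.9, 209.3]]
top pred [[277.6, 212.7], [214.0, 210.9], [210.8, 169.1], [277.4, 171.1]]
```

Run:
```python
from h import *
s=load('scene0');h=cv2.cvtColor(s['img'],cv2.COLOR_RGB2HSV);H,S,V=[h[...,i].astype(int) for i in range(3)]
m=(((H>160)|(H<8))&(S>120)&(V>70)).astype(np.uint8);k=np.zeros_like(m);k[200:280,335:430]=m[200:280,335:430]
k=cv2.morphologyEx(k,cv2.MORPH_CLOSE,np.ones((9,9)))
c=max(cv2.findContours(k,0,2)[0],key=cv2.contourArea);print(cv2.approxPolyDP(c,4,True).reshape(-1,2).tolist())
A=R.from_euler('zy',[.18,-32],degrees=True).as_matrix()
for o in([540.8,193.8,42],[540.8,193.8,47]):
    print(proj(s,[np.array(o)+A@c for c in([-65,-90,5],[-65,90,5],[65,90,5],[65,-90,5])]).round(1).tolist())
o=np.array([540.8,193.8,42.]);zc=A[:,2]; x=A[:,0]
tcp=o+A@[-16,0,14]; pre=tcp+zc*90
print('tcp',tcp,'pre',pre); plan(pre,.2,32); plan(tcp,.2,32)
```

```text
[[344, 231], [407, 261], [417, 240], [361, 214]]
[[359.1, 213.0], [417.7, 238.7], [407.2, 260.6], [342.9, 231.3]]
[[359.2, 212.1], [418.0, 237.9], [407.5, 259.7], [343.0, 230.4]]
tcp [519.81242772 193.7497346   45.39400696] pre [472.11969394 193.7497346  121.71833561]
clock 12.5 pos [477.  191.3 281.8] rotvec(tool,deg) [ -0.26 -32.13  -0.65] shift cm, now-axes [ 0.45  0.26 16.01]  target-axes [ 8.89  0.24 13.32] F [-0.1 -0.1  0.1] w 84.9 g 0.0
clock 12.5 pos [477.  191.3 281.8] rotvec(tool,deg) [ -0.26 -32.13  -0.65] shift cm, now-axes [-4.33  0.31 23.63]  target-axes [ 8.89  0.23 22.32] F [-0.1 -0.1  0.1] w 84.9 g 0.0
```

Emit:
drive_tool --deltas '[[[0,0,0],[0,-8,-0.3]],[[0,0,0],[0,-8,0]],[[0,0,0],[0,-8,0]],[[0,0,0],[0,-8,0]],[[1.5,0,2],[0,0,0]],[[2.5,0.1,3.5],[0,0,0]],[[2.5,0.1,3.5],[0,0,0]],[[2.4,0,3],[0,0,0]],[[0,0,1.3],[0,0,0]],[[0,0,0],[0,0,0]]]' --claw 5

```text
clock: 13.5
position: [481.8, 176.2, 168.3]
ee_rot: [-0.013, 0.975, 0.0, 0.221]
contact_force: [-0.7, -0.8, 0.6]
gripper_width: 50.2
grasp_force: 0.0
```

Run:
```python
from h import *
plan([519.8,193.7,45.4],.2,32); print(arm.read_state()['joints'].round(2))
```

```text
clock 13.5 pos [481.8 176.2 168.3] rotvec(tool,deg) [ 0.32 -6.46  1.26] shift cm, now-axes [ 1.83  1.72 12.74]  target-axes [ 3.29  1.73 12.44] F [-0.7 -0.8  0.6] w 50.2 g 0.0
[ 0.7   0.08 -0.92  0.93 -0.35 -3.1 ]
```

Joint 6 ran into its limit. I turn the tool half a turn for the equivalent grasp, which brings joint 6 close to 0.

Emit:
drive_tool --deltas '[[[0,0,-2],[0,0,-8.2]],[[0,0,-1],[0,0,-8.2]],[[0,0,0],[0,0,-8.2]],[[0,0,0],[0,0,-8.2]],[[0,0,0],[0,0,-8.2]],[[0,0,0],[0,0,-8.2]],[[0,0,0],[0,0,-8.2]],[[0,0,0],[0,0,-8.2]],[[0,0,0],[0,0,-8.2]],[[0,0,0],[0,0,-8.2]],[[0,0,0],[0,0,-8.2]],[[0,0,0],[0,0,-8.2]]]'

```text
clock: 14.7
position: [469.4, 177.2, 197.0]
ee_rot: [0.746, -0.627, 0.168, -0.147]
contact_force: [0.3, -1.2, -1.1]
gripper_width: 50.0
grasp_force: 0.0
```

Emit:
drive_tool --deltas '[[[0,0,0],[0,0,-8.2]],[[0,0,0],[0,0,-8.2]],[[0,0,0],[0,0,-8.2]],[[0,0,0],[0,0,-8.2]],[[0,0,0],[0,0,-8.2]],[[0,0,0],[0,0,-8.2]],[[0,0,0],[0,0,-8.2]],[[0,0,0],[0,0,-8.2]],[[0,0,0],[0,0,-8.2]],[[0,0,0],[0,0,-8.2]]]'

```text
clock: 15.7
position: [469.4, 177.2, 197.0]
ee_rot: [0.975, 0.016, 0.223, -0.001]
contact_force: [-1.3, -0.3, -0.3]
gripper_width: 50.2
grasp_force: 0.0
```

```bash
cat >> h.py <<'E'
def plan2(pos,yaw,pitch=0):
    """tool x along heading yaw (away from robot); pitch: tool z leans to heading"""
    return plan(pos,yaw+180,-pitch)
E
python3 - <<'E'
from h import *
plan2([472.1,193.7,121.7],.2,32); print(plan2([519.8,193.7,45.4],.2,32).as_matrix().round(2)); print(arm.read_state()['joints'].round(2))
E
```

```text
clock 15.7 pos [469.4 177.2 197. ] rotvec(tool,deg) [-0.52  6.23  1.55] shift cm, now-axes [-2.98 -1.68  6.91]  target-axes [-3.76 -1.65  6.53] F [-1.3 -0.3 -0.3] w 50.2 g 0.0
clock 15.7 pos [469.4 177.2 197. ] rotvec(tool,deg) [-0.52  6.23  1.55] shift cm, now-axes [-2.01 -1.57 15.86]  target-axes [-3.76 -1.63 15.53] F [-1.3 -0.3 -0.3] w 50.2 g 0.0
[[ 0.85  0.    0.53]
 [ 0.   -1.    0.  ]
 [ 0.53  0.   -0.85]]
[ 0.78  0.03 -0.87  0.76 -0.45  0.17]
```

Emit:
drive_tool --deltas '[[[0,0,0],[-0.3,3.1,0.8]],[[0,0,0],[-0.2,3.1,0.8]],[[-1.8,-0.8,2],[0,0,0]],[[-2,-0.8,2],[0,0,0]],[[0,0,1.5],[0,0,0]],[[0,0,1],[0,0,0]],[[0,0,0],[0,0,0]],[[0,0,0],[0,0,0]]]'

```text
clock: 16.5
position: [485.0, 184.5, 152.0]
ee_rot: [0.961, -0.002, 0.276, 0.002]
contact_force: [-1.0, 0.5, -0.5]
gripper_width: 49.7
grasp_force: 0.0
```

Run:
```python
from h import *
plan2([519.8,193.7,45.4],.2,32); print(arm.read_state()['joints'].round(2))
```

```text
clock 16.5 pos [485.  184.5 152. ] rotvec(tool,deg) [ 0.42 -0.04 -0.3 ] shift cm, now-axes [-2.7  -0.97 10.88]  target-axes [-2.69 -0.9  10.88] F [-1.   0.5 -0.5] w 49.7 g 0.0
[ 0.34  0.1  -1.02  2.01 -0.2  -0.74]
```

Pitch 32° is too close to the wrist singularity here. I'll grip the fin with the tool at pitch 10° instead, since the pads stay parallel to the fin faces.

Emit:
drive_tool --deltas '[[[0,0,-2],[0,-4,0]],[[0,0,-1],[0,-6,0]],[[0,0,0],[0,-6,0]],[[0,0,0],[0,-6,0]],[[0,0,0],[0,0,0]],[[0,0,0],[0,0,0]]]'

```text
clock: 17.1
position: [520.2, 180.2, 187.0]
ee_rot: [0.966, -0.009, 0.257, 0.013]
contact_force: [-0.4, -0.2, -0.5]
gripper_width: 49.8
grasp_force: 0.0
```

Run:
```python
from h import *
o=np.array([540.8,193.8,42.]);A=R.from_euler('zy',[.18,-32],degrees=True).as_matrix()
G=R.from_euler('y',-10,degrees=True)
gr=o+A@[-16,0,31]; z=np.array([np.sin(np.radians(10)),0,-np.cos(np.radians(10))]); tcp=gr+z*18.7; pre=tcp-z*80
print(tcp,pre)
plan2(pre,.2,10); plan2(tcp,.2,10); print(arm.read_state()['joints'].round(2))
```

```text
[514.05102115 193.7497346   41.39491961] [500.15916694 193.7497346  120.17953985]
clock 17.1 pos [520.2 180.2 187. ] rotvec(tool,deg) [  1.61 -19.76  -1.11] shift cm, now-axes [-5.07 -1.44  4.77]  target-axes [-3.13 -1.36  6.23] F [-0.4 -0.2 -0.5] w 49.8 g 0.0
clock 17.1 pos [520.2 180.2 187. ] rotvec(tool,deg) [  1.61 -19.76  -1.11] shift cm, now-axes [-7.78 -1.63 12.29]  target-axes [-3.13 -1.36 14.23] F [-0.4 -0.2 -0.5] w 49.8 g 0.0
[ 0.63  0.11 -0.89  1.14 -0.36 -0.12]
```

Emit:
drive_tool --deltas '[[[0,0,0],[0.4,-5,0]],[[0,0,0],[0.4,-5,-0.4]],[[0,0,0],[0.4,-5,-0.4]],[[0,0,0],[0.4,-5,-0.3]],[[0,0,0],[0,0,0]]]'

```text
clock: 17.6
position: [532.8, 171.9, 193.6]
ee_rot: [0.991, -0.009, 0.136, 0.01]
contact_force: [-0.3, 0.2, 1.0]
gripper_width: 50.2
grasp_force: 0.0
```

Run:
```python
from h import *
plan2([500,193.7,120],.2,10); print(arm.read_state()['joints'].round(2))
```

```text
clock 17.6 pos [532.8 171.9 193.6] rotvec(tool,deg) [ 1.27 -5.62 -1.13] shift cm, now-axes [-5.18 -2.24  6.16]  target-axes [-4.51 -2.19  6.68] F [-0.3  0.2  1. ] w 50.2 g 0.0
[ 0.69  0.19 -0.5   0.3  -0.7   0.65]
```

Emit:
drive_tool --deltas '[[[0,0,0],[1.2,-5.6,-1.1]],[[-1.5,-0.7,1.5],[0,0,0]],[[-1.5,-0.8,2.5],[0,0,0]],[[-1.5,-0.7,2],[0,0,0]],[[0,0,0.6],[0,0,0]],[[0,0,0],[0,0,0]]]'

```text
clock: 18.2
position: [496.4, 190.9, 118.4]
ee_rot: [0.996, 0.003, 0.085, 0.003]
contact_force: [1.0, 0.6, -0.5]
gripper_width: 50.3
grasp_force: 0.0
```

Run:
```python
from h import *
plan2([514,193.7,41.4],.2,10); print(arm.read_state()['joints'].round(2))
```

```text
clock 18.2 pos [496.4 190.9 118.4] rotvec(tool,deg) [0.37 0.24 0.16] shift cm, now-axes [ 0.43 -0.32  7.88]  target-axes [ 0.4  -0.27  7.88] F [ 1.   0.6 -0.5] w 50.3 g 0.0
[ 0.74  0.28 -0.56  0.21 -0.62  0.68]
```

Emit:
drive_tool --deltas '[[[0.4,-0.3,0.5],[0.4,0.2,0]],[[0,0,1.5],[0,0,0]],[[0,0,2],[0,0,0]],[[0,0,2],[0,0,0]],[[0,0,1.2],[0,0,0]],[[0,0,0.5],[0,0,0]],[[0,0,0],[0,0,0]],[[0,0,0],[0,0,0]]]'

```text
clock: 19.0
position: [515.1, 196.3, 45.0]
ee_rot: [0.996, 0.003, 0.088, -0.003]
contact_force: [0.9, -0.6, 0.2]
gripper_width: 50.0
grasp_force: 0.0
```

Run:
```python
from h import *
plan2([514,193.7,41.4],.2,10); d=wsnap('wgrip'); print(arm.read_state()['joints'].round(2))
```

```text
clock 19.0 pos [515.1 196.3  45. ] rotvec(tool,deg) [-0.3  -0.09  0.07] shift cm, now-axes [-0.17  0.26  0.33]  target-axes [-0.17  0.26  0.33] F [ 0.9 -0.6  0.2] w 50.0 g 0.0
[ 0.71  0.41 -0.63  0.28 -0.41  0.62]
```

View pics/wgrip.png

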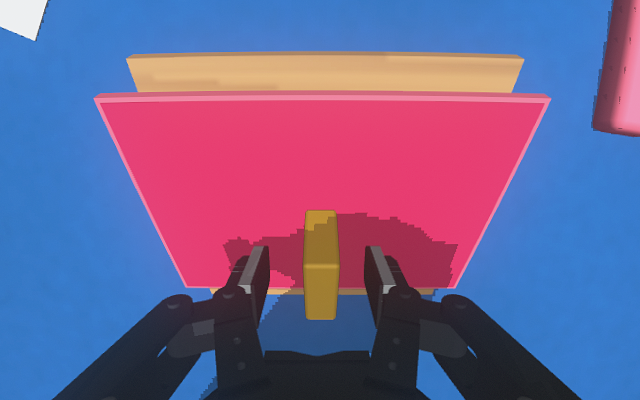

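The fin (columns 304–340) stands centred between the open pads (257 and 375). I close on it.

Emit:
drive_tool --deltas '[[[-0.1,0.2,0.2],[0,0,0]],[[0,0,0.1],[0,0,0]],[[0,0,0],[0,0,0]]]'

```text
clock: 19.35
position: [513.8, 193.9, 41.1]
ee_rot: [0.996, 0.003, 0.087, -0.002]
contact_force: [-1.0, -0.4, -0.5]
gripper_width: 49.7
grasp_force: 0.0
```

Emit:
drive_tool --deltas '[[[0,0,0],[0,0,0]],[[0,0,0],[0,0,0]],[[0,0,0],[0,0,0]],[[0,0,0],[0,0,0]],[[0,0,0],[0,0,0]],[[0,0,0],[0,0,0]],[[0,0,0],[0,0,0]]]' --claw 0.8

```text
clock: 20.05
position: [513.9, 194.1, 41.1]
ee_rot: [0.996, 0.003, 0.087, -0.002]
contact_force: [-2.7, 0.4, 4.3]
gripper_width: 15.1
grasp_force: 58.9
```

Emit:
drive_tool --deltas '[[[0.1,0,-0.5],[0,0,0]],[[0.2,0,-1],[0,0,0]],[[0.3,0,-2],[0,0,0]],[[0.4,0,-2.5],[0,0,0]],[[0.5,0,-2.5],[0,0,0]],[[0.5,0,-2.5],[0,0,0]],[[0.5,0,-2.5],[0,0,0]],[[0.3,0,-1.5],[0,0,0]],[[0,0,0],[0,0,0]],[[0,0,0],[0,0,0]]]'

```text
clock: 21.05
position: [514.6, 192.9, 192.5]
ee_rot: [0.996, 0.002, 0.086, -0.002]
contact_force: [-0.5, 0.2, -2.8]
gripper_width: 14.6
grasp_force: 58.6
```

```bash
cat > lid.py <<'E'
from h import *
from scipy.optimize import least_squares
obj=np.array([[-65,-90,5],[-65,90,5],[65,90,5],[65,-90,5]],float)
def lidpose(d,p0):
    """lid pose in tool frame from the four edges of the pink top, seeded by p0=(xyz, rotvec)"""
    h=cv2.cvtColor(d['img'],cv2.COLOR_RGB2HSV);H,S,V=[h[...,i].astype(int) for i in range(3)]
    m=(((H>160)|(H<8))&(S>60)&(V>70))
    K,D=cam(d);mt=np.array(d['mount'])
    def cams(p,X): 
        q=R.from_rotvec(p[3:]).apply(X)+p[:3]; return (q-mt[:3,3])@mt[:3,:3]
    def px(p,X): return cv2.projectPoints(cams(p,X),np.zeros(3),np.zeros(3),K,D)[0].reshape(-1,2)
    p=np.array(p0,float)
    for it in range(3):
        U=[];N=[]
        for i in range(4):
            a,b=obj[i],obj[(i+1)%4]
            s=np.linspace(.08,.92,40)[:,None];X=a+(b-a)*s;u=px(p,X);t=px(p,X+(b-a)*.001)-u;n=np.c_[-t[:,1],t[:,0]];n/=np.linalg.norm(n,axis=1)[:,None]
            cin=px(p,np.array([[0,0,5.]]))[0]; n*=np.sign(((u-cin)*n).sum(1))[:,None]
            for x,(q,v) in enumerate(zip(u,n)):
                w=[20,10,6][it];r=np.arange(-w,w+.01,.5);P=np.round(q+v*r[:,None]).astype(int)
                if (P<0).any() or (P[:,0]>639).any() or (P[:,1]>399).any(): continue
                k=m[P[:,1],P[:,0]]
                if k[:4].all() and not k[-4:].any() : U.append((X[x],q+v*(r[np.argmin(k)]-.25),v))
        X=np.array([a for a,_,_ in U]);Q=np.array([b for _,b,_ in U]);N=np.array([c for _,_,c in U])
        s=least_squares(lambda p:((px(p,X)-Q)*N).sum(1),p,loss='soft_l1',f_scale=1.);p=s.x
    print('edge pts',len(U),'rms',np.sqrt(np.mean(s.fun**2)).round(2)); return p
E
python3 - <<'E'
from lid import *
d0=load('wgrip');T=R.from_quat(d0['state']['ee_rot'])
A=R.from_euler('zy',[.18,-32],degrees=True);o=np.array([540.8,193.8,42.])
p0=np.r_[T.inv().apply(o-d0['state']['position']),(T.inv()*A).as_rotvec()]
p=lidpose(d0,p0);print('ungripped lid in world:',(T.apply(p[:3])+d0['state']['position']).round(1),(T*R.from_rotvec(p[3:])).as_euler('zyx',degrees=True).round(1))
d=wsnap('wheld');s=d['state'];T=R.from_quat(s['ee_rot'])
q0=np.r_[T.inv().apply(o-[513.9,194.1,41.1]),(T.inv()*A).as_rotvec()]
q=lidpose(d,q0);np.save('lid.npy',q);print('seed',q0.round(2),'held in tool',q.round(2),'world euler',(T*R.from_rotvec(q[3:])).as_euler('zyx',degrees=True).round(1))
print(arm.read_state()['joints'].round(2),s['position'],arm.read_state()['contact_force'],arm.read_state()['gripper_width'])
E
```

```text
edge pts 140 rms 0.53
ungripped lid in world: [541.8 193.8  42.9] [  0.3 -31.5   0.1]
edge pts 138 rms 0.45
seed [26.65  0.43  3.73  3.08  0.   -0.6 ] held in tool [27.63  0.87  3.22  3.09  0.   -0.59] world euler [  0.3 -31.5   0.5]
[ 0.71  0.21 -0.41  0.15 -0.82  0.77] [514.58452977 192.85418424 192.46498843] [-0.03823068 -0.47222937 -1.59311528] 15.760329917761343
```

```bash
cat >> lid.py <<'E'
C0=np.array([549.3,-219.9,0]);CR=R.from_euler('z',4.9,degrees=True)
def target(near,tilt):
    q=np.load('lid.npy'); LR=CR*R.from_euler('y',-tilt,degrees=True)
    lo=C0+CR.apply(near)+LR.apply([65,0,0]); TR=LR*R.from_rotvec(q[3:]).inv()
    return lo-TR.apply(q[:3]),TR
def go(near,tilt):
    s=arm.read_state();T=R.from_quat(s['ee_rot']);p,G=target(near,tilt);dv=p-s['position']
    print(near,tilt,'rotvec',(T.inv()*G).as_rotvec(degrees=True).round(2),'shift now',(T.inv().apply(dv)/10).round(2),'target',(G.inv().apply(dv)/10).round(2),'| F',s['contact_force'].round(1),'clock',s['clock'])
def where():
    s=arm.read_state();T=R.from_quat(s['ee_rot']);q=np.load('lid.npy');LR=T*R.from_rotvec(q[3:]);lo=s['position']+T.apply(q[:3])
    n=CR.inv().apply(lo+LR.apply([-65,0,0])-C0);f=CR.inv().apply(lo+LR.apply([65,0,0])-C0)
    print('near',n.round(1),'far',f.round(1),'euler',(CR.inv()*LR).as_euler('zyx',degrees=True).round(2),'F',s['contact_force'].round(1),'M',s['wrist_torque'].round(2),'w',s['gripper_width'])
E
python3 - <<'E'
from lid import *
where(); go([-50,0,110],12)
E
```

```text
near [-27.2 415.5 159.5] far [ 83.3 406.3 227.3] euler [ -5.39 -31.37  -2.6 ] F [-0.  -0.5 -1.6] M [-0.03  0.47 -0.01] w 15.760329917761343
[-50, 0, 110] 12 rotvec [ -0.2  -19.45  -4.65] shift now [ 0.93 41.3   6.2 ] target [-0.32 41.3   6.25] | F [-0.  -0.5 -1.6] clock 21.1
```

Run:
```python
from lid import *
d=load('wheld');print(d['state']['ee_rot'],arm.read_state()['ee_rot']);q=np.load('lid.npy');print(q)
for st in(d['state'],arm.read_state()):
    T=R.from_quat(st['ee_rot']);print((T*R.from_rotvec(q[3:])).as_euler('zyx',degrees=True),(CR.inv()*T*R.from_rotvec(q[3:])).as_euler('zyx',degrees=True))
q2=lidpose(d,q);print(q2)
```

```text
[ 0.99627696  0.00227373  0.0861584  -0.00194438] [ 0.99632366  0.00234178  0.08562525 -0.0014164 ]
[ 2.76333557e+01  8.71670259e-01  3.21652716e+00  3.08700201e+00
  2.17997262e-04 -5.89918502e-01]
[  0.34848774 -31.52130873   0.45260525] [ -5.39661572 -31.43158444  -2.54901926]
[  0.35108142 -31.46011595   0.39286236] [ -5.39001586 -31.36560092  -2.60122987]
edge pts 138 rms 0.44
[ 2.76247746e+01  8.23059609e-01  3.23210306e+00  3.08626346e+00
 -7.05533527e-05 -5.89410875e-01]
```

Emit:
drive_tool --deltas '[[[0,0,0],[0,-6.5,-1.5]],[[0,0,0],[0,-6.5,-1.5]],[[0,0,0],[-0.2,-6.5,-1.6]],[[0,1.5,0],[0,0,0]],[[0,3,0],[0,0,0]],[[0,4,0],[0,0,0]],[[0,4,0],[0,0,0]],[[0,4,0],[0,0,0]],[[0,4,0],[0,0,0]],[[0,4,0],[0,0,0]],[[0,4,0],[0,0,0]],[[0,4,0],[0,0,0]]]'

```text
clock: 22.3
position: [542.0, -132.3, 192.0]
ee_rot: [0.996, 0.043, -0.084, 0.004]
contact_force: [0.7, 0.8, -1.6]
gripper_width: 14.9
grasp_force: 58.8
```

Emit:
drive_tool --deltas '[[[0,4,0],[0,0,0]],[[0,3,0],[0,0,0]],[[0,1.5,0],[0,0,0]],[[-0.2,0.3,0.5],[0,0,0]],[[0,0,1],[0,0,0]],[[0,0,0.5],[0,0,0]],[[0,0,0],[0,0,0]],[[0,0,0],[0,0,0]]]'

```text
clock: 23.1
position: [545.7, -217.7, 174.0]
ee_rot: [0.996, 0.044, -0.083, 0.004]
contact_force: [0.7, 0.1, -2.6]
gripper_width: 15.2
grasp_force: 58.8
```

```bash
sed -i "s/as_euler('zyx'/as_euler('ZYX'/" lid.py
python3 - <<'E'
from lid import *
where(); go([-50,0,110],12); go([-50,0,75],12); go([-50,0,51.5],12)
d=wsnap('wheld2'); q=np.load('lid.npy');print(lidpose(d,q).round(2),q.round(2))
print(arm.read_state()['joints'].round(2))
E
```

```text
near [-40.2   1.6 152.6] far [ 86.9   1.8 179.9] euler [  0.09 -12.12   0.08] F [ 0.7  0.1 -2.6] M [ 0.08 -0.32 -0.03] w 15.202250939574295
[-50, 0, 110] 12 rotvec [-0.06 -0.12  0.12] shift now [-0.25  0.16  4.37] target [-0.24  0.16  4.37] | F [ 0.7  0.1 -2.6] clock 23.1
[-50, 0, 75] 12 rotvec [-0.06 -0.12  0.12] shift now [0.32 0.16 7.82] target [0.34 0.15 7.82] | F [ 0.7  0.1 -2.6] clock 23.1
[-50, 0, 51.5] 12 rotvec [-0.06 -0.12  0.12] shift now [ 0.71  0.16 10.14] target [ 0.74  0.15 10.14] | F [ 0.7  0.1 -2.6] clock 23.1
edge pts 132 rms 0.5
[27.9   0.4   3.38  3.08  0.   -0.59] [27.63  0.87  3.22  3.09  0.   -0.59]
[-0.09  0.44 -0.07  0.03 -1.22  1.73]
```

View pics/wheld2.png

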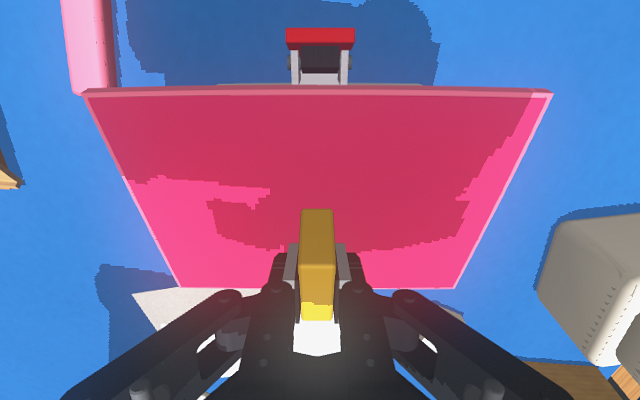

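The held lid covers the case and is centred on it: lid edges at columns 83 and 552, red clasp at column 320. I lower it.

Emit:
drive_tool --deltas '[[[0,0.1,1.5],[0,0,0]],[[0.1,0.1,2],[0,0,0]],[[0.1,0,2],[0,0,0]],[[0.1,0,1.6],[0,0,0]],[[0,0,0.7],[0,0,0]],[[0,0,0],[0,0,0]],[[0,0,0],[0,0,0]]]'

```text
clock: 23.85
position: [536.7, -221.5, 97.5]
ee_rot: [0.996, 0.043, -0.082, 0.004]
contact_force: [1.0, 0.0, -2.2]
gripper_width: 14.8
grasp_force: 58.8
```

Run:
```python
from lid import *
where(); go([-50,0,53],12)
```

```text
near [-49.4  -1.4  76.1] far [ 77.6  -1.3 103.6] euler [  0.05 -12.23   0.04] F [ 1.   0.  -2.2] M [ 0.05 -0.43  0.06] w 14.77729492405943
[-50, 0, 53] 12 rotvec [-0.03 -0.23  0.06] shift now [ 0.33 -0.14  2.3 ] target [ 0.34 -0.14  2.3 ] | F [ 1.   0.  -2.2] clock 23.85
```

Emit:
drive_tool --deltas '[[[0.1,-0.1,0.8],[0,0,0]],[[0.1,0,0.7],[0,0,0]],[[0.1,0,0.5],[0,0,0]],[[0,0,0.3],[0,0,0]],[[0,0,0],[0,0,0]],[[0,0,0],[0,0,0]]]'

```text
clock: 24.45
position: [535.0, -220.6, 73.4]
ee_rot: [0.996, 0.043, -0.083, 0.004]
contact_force: [0.1, 0.6, -1.4]
gripper_width: 15.1
grasp_force: 58.8
```

Run:
```python
from lid import *
where(); go([-50,0,52],12);go([-58,0,52],12); go([-65,0,52],12);go([-66,0,51],6);go([-66,0,50],0)
```

```text
near [-51.1  -0.3  52. ] far [76.  -0.3 79.4] euler [ 1.000e-02 -1.213e+01  8.000e-02] F [ 0.1  0.6 -1.4] M [ 0.02 -0.41  0.05] w 15.125092298321277
[-50, 0, 52] 12 rotvec [-0.07 -0.13  0.03] shift now [ 0.12 -0.03 -0.01] target [ 0.12 -0.03 -0.01] | F [ 0.1  0.6 -1.4] clock 24.45
[-58, 0, 52] 12 rotvec [-0.07 -0.13  0.03] shift now [-0.67 -0.03  0.13] target [-0.67 -0.03  0.13] | F [ 0.1  0.6 -1.4] clock 24.45
[-65, 0, 52] 12 rotvec [-0.07 -0.13  0.03] shift now [-1.36 -0.03  0.24] target [-1.36 -0.03  0.24] | F [ 0.1  0.6 -1.4] clock 24.45
[-66, 0, 51] 6 rotvec [-0.07 -6.13  0.03] shift now [-1.18 -0.03  0.71] target [-1.1  -0.03  0.84] | F [ 0.1  0.6 -1.4] clock 24.45
[-66, 0, 50] 0 rotvec [ -0.07 -12.13   0.02] shift now [-0.94 -0.03  1.2 ] target [-0.66 -0.04  1.37] | F [ 0.1  0.6 -1.4] clock 24.45
```

Emit:
drive_tool --deltas '[[[-0.3,0,0.05],[0,0,0]],[[-0.4,0,0.07],[0,0,0]],[[0,0,0],[0,0,0]],[[0,0,0],[0,0,0]]]'

```text
clock: 24.85
position: [527.8, -221.2, 73.6]
ee_rot: [0.996, 0.043, -0.083, 0.004]
contact_force: [0.5, -0.7, -1.6]
gripper_width: 15.4
grasp_force: 58.8
```

Emit:
drive_tool --deltas '[[[-0.2,0,0.04],[0,0,0]],[[-0.2,0,0.04],[0,0,0]],[[-0.2,0,0.04],[0,0,0]],[[0,0,0],[0,0,0]],[[0,0,0],[0,0,0]]]'

```text
clock: 25.35
position: [522.9, -221.5, 73.4]
ee_rot: [0.996, 0.043, -0.081, 0.004]
contact_force: [3.3, 1.1, -1.7]
gripper_width: 15.1
grasp_force: 58.7
```

Run:
```python
from lid import *
where(); go([-65,0,52],12);go([-66,0,51],6);go([-66,0,50],0)
```

```text
near [-63.2  -0.3  52. ] far [63.8 -0.2 79.6] euler [  0.04 -12.28   0.06] F [ 3.3  1.1 -1.7] M [ 0.38 -1.29  0.07] w 15.057822165808718
[-65, 0, 52] 12 rotvec [-0.05 -0.28  0.06] shift now [-0.16 -0.03  0.04] target [-0.16 -0.03  0.04] | F [ 3.3  1.1 -1.7] clock 25.35
[-66, 0, 51] 6 rotvec [-0.05 -6.28  0.05] shift now [ 0.02 -0.03  0.51] target [ 0.08 -0.03  0.51] | F [ 3.3  1.1 -1.7] clock 25.35
[-66, 0, 50] 0 rotvec [ -0.04 -12.28   0.05] shift now [ 0.26 -0.03  1.  ] target [ 0.47 -0.03  0.92] | F [ 3.3  1.1 -1.7] clock 25.35
```

Emit:
drive_tool --deltas '[[[0.06,0,0.24],[0,-3,0]],[[0,0,0],[0,0,0]],[[0.07,0,0.24],[0,-3,0]],[[0,0,0],[0,0,0]],[[0,0,0],[0,0,0]]]'

```text
clock: 25.85
position: [524.4, -221.7, 68.5]
ee_rot: [0.99, 0.043, -0.132, 0.006]
contact_force: [4.9, 0.3, -2.4]
gripper_width: 15.2
grasp_force: 59.0
```

Run:
```python
from lid import *
where();go([-65,0,50.5],2);go([-65,0,50],0)
```

```text
near [-63.8  -0.6  50.8] far [65.4 -0.4 65.4] euler [ 0.06 -6.44  0.02] F [ 4.9  0.3 -2.4] M [ 0.24 -2.43  0.11] w 15.173530370219817
[-65, 0, 50.5] 2 rotvec [ 0.   -4.44  0.06] shift now [ 0.09 -0.05  0.32] target [ 0.11 -0.05  0.32] | F [ 4.9  0.3 -2.4] clock 25.85
[-65, 0, 50] 0 rotvec [ 0.   -6.44  0.06] shift now [ 0.19 -0.05  0.5 ] target [ 0.24 -0.05  0.47] | F [ 4.9  0.3 -2.4] clock 25.85
```

Emit:
drive_tool --deltas '[[[0.1,0,0.2],[0,-2.5,0]],[[0,0,0],[0,0,0]],[[0.1,0,0.2],[0,-2.5,0]],[[0,0,0],[0,0,0]],[[0,0,0],[0,0,0]]]'

```text
clock: 26.35
position: [525.4, -221.7, 64.4]
ee_rot: [0.984, 0.043, -0.175, 0.008]
contact_force: [5.5, -0.2, -1.3]
gripper_width: 15.2
grasp_force: 59.3
```

Run:
```python
from lid import *
where();go([-65,0,50],0)
```

```text
near [-64.1  -0.7  50.2] far [65.8 -0.6 53.6] euler [ 0.07 -1.48 -0.  ] F [ 5.5 -0.2 -1.3] M [ 0.24 -2.42  0.05] w 15.179773089717353
[-65, 0, 50] 0 rotvec [ 0.03 -1.48  0.06] shift now [-0.   -0.07  0.14] target [ 0.   -0.07  0.14] | F [ 5.5 -0.2 -1.3] clock 26.35
```

Emit:
drive_tool --deltas '[[[0,0,0.05],[0,-0.5,0]],[[0,0,0],[0,0,0]],[[0,0,0],[0,0,0]]]'

```text
clock: 26.65
position: [525.4, -221.7, 64.1]
ee_rot: [0.983, 0.043, -0.178, 0.008]
contact_force: [6.0, 1.2, -0.1]
gripper_width: 15.2
grasp_force: 59.4
```

Emit:
drive_tool --deltas '[[[0,0,0],[0,0,0]],[[0,0,0],[0,0,0]],[[0,0,0],[0,0,0]],[[0,0,0],[0,0,0]],[[0,0,-1],[0,0,0]],[[0,0,-2],[0,0,0]],[[0,0,-3],[0,0,0]],[[0,0,-3],[0,0,0]],[[0,0,-3],[0,0,0]],[[0,0,-3],[0,0,0]],[[0,0,0],[0,0,0]]]' --claw 4.5

```text
clock: 27.75
position: [579.4, -217.6, 208.5]
ee_rot: [0.983, 0.043, -0.177, 0.009]
contact_force: [0.3, -0.4, -0.4]
gripper_width: 45.2
grasp_force: 0.0
```

Run:
```python
from lid import *
d=wsnap('wplaced'); s=d['state'];T=R.from_quat(s['ee_rot'])
LR=CR;lo=C0+[0,0,50.5]
q=lidpose(d,np.r_[T.inv().apply(lo-s['position']),(T.inv()*LR).as_rotvec()])
LR=T*R.from_rotvec(q[3:]);lo=s['position']+T.apply(q[:3])
for n in(-65,65): print(CR.inv().apply(lo+LR.apply([n,0,0])-C0).round(1))
print((CR.inv()*LR).as_euler('ZYX',degrees=True).round(2))
h=cv2.cvtColor(d['img'],cv2.COLOR_RGB2HSV);H,S,V=[h[...,i].astype(int) for i in range(3)]
th=2.15;dd=np.array([-np.cos(th),0,np.sin(th)]);nn=np.array([np.sin(th),0,np.cos(th)])
print('pred clasp end px',proj(d,[C0+CR.apply(np.array([85,y,66])+a*dd+b*nn) for a in(39,55) for b in (0,8) for y in(-19,19)]).round(0).tolist())
m=((H>172)|(H<5))&(S>170)&(V>90);m[85:]=0;ys,xs=np.where(m);print('red',xs.min(),xs.max(),ys.min(),ys.max())
print(s['position'],arm.read_state()['joints'].round(2)); plan2([0,0,0],4.9,0)
```

```text
edge pts 146 rms 0.46
[-62.5  -0.4  46.9]
[67.3 -0.7 53.9]
[-0.11 -3.07  0.74]
pred clasp end px [[343.0, 55.0], [286.0, 55.0], [343.0, 43.0], [286.0, 43.0], [346.0, 45.0], [284.0, 45.0], [346.0, 32.0], [284.0, 32.0]]
red 285 344 60 73
[ 579.39793861 -217.58535043  208.47027823] [-0.07  0.56  0.17  0.06 -1.53  1.71]
clock 27.8 pos [ 577.8 -217.   206.1] rotvec(tool,deg) [ 0.07 20.7   0.03] shift cm, now-axes [-44.83 -26.63  38.93]  target-axes [-55.71 -26.56  20.61] F [-0.6  0.3 -0.4] w 44.8 g 0.0
```

View pics/wplaced.png

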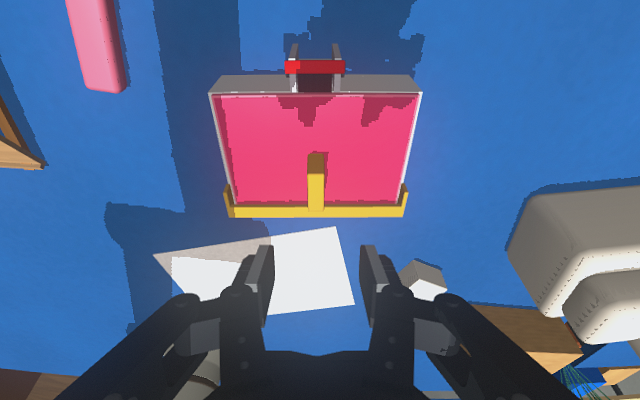

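The lid sits under the gold lip between the cheeks: near edge behind the lip at row 205, far edge at row 93. The clasp's red tab is at rows 60–73. I work out its angle.

Run:
```python
from lid import *
for n,box in(('wcase',(240,310,270,350)),('wplaced',(40,85,270,360))):
    d=load(n);h=cv2.cvtColor(d['img'],cv2.COLOR_RGB2HSV);H,S,V=[h[...,i].astype(int) for i in range(3)]
    m=((H>172)|(H<5))&(S>150)&(V>60);k=np.zeros_like(m);a,b,c,e=box;k[a:b,c:e]=m[a:b,c:e];ys,xs=np.where(k);print(n,'red',xs.min(),xs.max(),ys.min(),ys.max())
    for th in(1.57,1.7,1.8,1.9,2.0,2.15):
        dd=np.array([-np.cos(th),0,np.sin(th)]);nn=np.array([np.sin(th),0,np.cos(th)])
        print(th,'rows for end(in,out), tab start(39)(in,out)',proj(d,[C0+CR.apply(np.array([85,0,66])+a*dd+b*nn) for a,b in((55,0),(55,8),(39,0),(39,8))])[:,1].round(0), 'width',np.ptp(proj(d,[C0+CR.apply(np.array([85,y,66])+55*dd) for y in(-19,19)])[:,0]).round(0))
```

```text
wcase red 290 326 258 297
1.57 rows for end(in,out), tab start(39)(in,out) [281. 288. 272. 279.] width 39.0
1.7 rows for end(in,out), tab start(39)(in,out) [287. 293. 276. 282.] width 39.0
1.8 rows for end(in,out), tab start(39)(in,out) [291. 297. 279. 284.] width 38.0
1.9 rows for end(in,out), tab start(39)(in,out) [295. 299. 282. 286.] width 38.0
2.0 rows for end(in,out), tab start(39)(in,out) [298. 301. 284. 288.] width 37.0
2.15 rows for end(in,out), tab start(39)(in,out) [301. 304. 286. 289.] width 37.0
wplaced red 285 344 60 73
1.57 rows for end(in,out), tab start(39)(in,out) [98. 86. 90. 78.] width 58.0
1.7 rows for end(in,out), tab start(39)(in,out) [87. 74. 82. 70.] width 60.0
1.8 rows for end(in,out), tab start(39)(in,out) [78. 64. 76. 63.] width 60.0
1.9 rows for end(in,out), tab start(39)(in,out) [68. 55. 70. 57.] width 61.0
2.0 rows for end(in,out), tab start(39)(in,out) [59. 45. 64. 51.] width 61.0
2.15 rows for end(in,out), tab start(39)(in,out) [45. 32. 55. 42.] width 62.0
```

The clasp is at about 1.83 rad, unchanged from the start. I shut the fingers, go behind it with the tool vertical, and sweep it over.

Emit:
drive_tool --deltas '[[[0,0,0],[0,6.9,0]],[[0,0,0],[0,6.9,0]],[[0,0,0],[0,6.9,0]],[[2,0,0],[0,0,0]],[[3,0,0],[0,0,0]],[[3,0,0],[0,0,0]],[[2.3,0,0],[0,0,0]],[[0,0,0],[0,0,0]],[[0,0,0],[0,0,0]]]' --claw 0

```text
clock: 28.7
position: [678.1, -207.9, 201.3]
ee_rot: [0.999, 0.043, -0.004, -0.0]
contact_force: [-0.4, -0.3, 0.5]
gripper_width: 0.0
grasp_force: 0.0
```

```bash
cat >> lid.py <<'E'
def cp(x,z):
    plan2(C0+CR.apply([x,0,z]),4.9,0)
def wc():
    s=arm.read_state();print('TCP in case',CR.inv().apply(s['position']-C0).round(1))
E
python3 - <<'E'
from lid import *
wc();cp(135,97);cp(104,108)
E
```

```text
TCP in case [129.4   1.  201.3]
clock 28.7 pos [ 678.1 -207.9  201.3] rotvec(tool,deg) [-0.06  0.48  0.02] shift cm, now-axes [ 0.65  0.11 10.42]  target-axes [ 0.56  0.1  10.43] F [-0.4 -0.3  0.5] w 0.0 g 0.0
clock 28.7 pos [ 678.1 -207.9  201.3] rotvec(tool,deg) [-0.06  0.48  0.02] shift cm, now-axes [-2.46  0.11  9.35]  target-axes [-2.54  0.1   9.33] F [-0.4 -0.3  0.5] w 0.0 g 0.0
```

Emit:
drive_tool --deltas '[[[0.6,0.1,0.5],[0,0.5,0]],[[0,0,2],[0,0,0]],[[0,0,3],[0,0,0]],[[0,0,3],[0,0,0]],[[0,0,1.8],[0,0,0]],[[0,0,0],[0,0,0]],[[-0.8,0,0],[0,0,0]],[[-0.8,0,0],[0,0,0]],[[-0.6,0,0],[0,0,0]],[[-0.4,0,0],[0,0,0]],[[0,0,0],[0,0,0]]]'

```text
clock: 29.8
position: [662.1, -210.9, 103.3]
ee_rot: [0.999, 0.043, 0.006, 0.001]
contact_force: [5.0, 0.4, 3.6]
gripper_width: -0.4
grasp_force: 2.6
```

Run:
```python
from lid import *
wc();cp(104,106);cp(88,107)
```

```text
TCP in case [113.1  -0.7 103.3]
clock 29.8 pos [ 662.1 -210.9  103.3] rotvec(tool,deg) [ 0.12 -0.71  0.08] shift cm, now-axes [-0.91 -0.07 -0.28]  target-axes [-0.91 -0.07 -0.27] F [5.  0.4 3.6] w -0.4 g 2.6
clock 29.8 pos [ 662.1 -210.9  103.3] rotvec(tool,deg) [ 0.12 -0.71  0.08] shift cm, now-axes [-2.51 -0.07 -0.4 ]  target-axes [-2.51 -0.07 -0.37] F [5.  0.4 3.6] w -0.4 g 2.6
```

Emit:
drive_tool --deltas '[[[-0.5,0,-0.1],[0,0,0]],[[-0.5,0,-0.1],[0,0,0]],[[-0.5,0,-0.1],[0,0,0]],[[-0.5,0,-0.1],[0,0,0]],[[-0.5,0,0],[0,0,0]],[[0,0,0],[0,0,0]]]'

```text
clock: 30.4
position: [635.3, -213.2, 104.4]
ee_rot: [0.999, 0.043, 0.003, 0.0]
contact_force: [4.8, -1.6, 0.4]
gripper_width: 0.3
grasp_force: 2.0
```

Run:
```python
from lid import *
wc();cp(76,103)
```

```text
TCP in case [ 86.2  -0.7 104.4]
clock 30.4 pos [ 635.3 -213.2  104.4] rotvec(tool,deg) [ 0.04 -0.38  0.03] shift cm, now-axes [-1.02 -0.07  0.13]  target-axes [-1.02 -0.07  0.14] F [ 4.8 -1.6  0.4] w 0.3 g 2.0
```

Emit:
drive_tool --deltas '[[[-0.5,0,0],[0,0,0]],[[-0.5,0,0.2],[0,0,0]],[[-0.5,0,0.4],[0,0,0]],[[-0.5,0,0.4],[0,0,0]],[[-0.4,0,0.5],[0,0,0]],[[-0.4,0,0.5],[0,0,0]],[[0,0,0],[0,0,0]]]'

```text
clock: 31.1
position: [606.6, -215.6, 84.0]
ee_rot: [0.999, 0.043, 0.002, 0.0]
contact_force: [3.5, -0.4, 1.7]
gripper_width: 0.2
grasp_force: 1.4
```

Run:
```python
from lid import *
wc();cp(58,85)
```

```text
TCP in case [57.5 -0.6 84. ]
clock 31.1 pos [ 606.6 -215.6   84. ] rotvec(tool,deg) [ 0.02 -0.22  0.03] shift cm, now-axes [ 0.05 -0.06 -0.1 ]  target-axes [ 0.05 -0.06 -0.1 ] F [ 3.5 -0.4  1.7] w 0.2 g 1.4
```

Emit:
drive_tool --deltas '[[[0,0,-2],[0,0,0]],[[-0.9,0,0],[0,0,0]],[[-0.9,0,0],[0,0,0]],[[0,0,0.8],[0,0,0]],[[0,0,0.8],[0,0,0]],[[0,0,0.7],[0,0,0]],[[0,0,0.5],[0,0,0]],[[0,0,0.2],[0,0,0]],[[0,0,0],[0,0,0]],[[0,0,0],[0,0,0]]]'

```text
clock: 32.1
position: [586.6, -217.0, 74.6]
ee_rot: [0.999, 0.043, -0.001, -0.0]
contact_force: [-8.6, 2.1, 13.8]
gripper_width: 0.1
grasp_force: 7.1
```

Run:
```python
from lid import *
wc();cp(40,74)
```

```text
TCP in case [37.4 -0.3 74.6]
clock 32.1 pos [ 586.6 -217.    74.6] rotvec(tool,deg) [-0.02  0.1   0.05] shift cm, now-axes [ 0.26 -0.03  0.06]  target-axes [ 0.26 -0.03  0.06] F [-8.6  2.1 13.8] w 0.1 g 7.1
```

Emit:
drive_tool --deltas '[[[0.1,0,0.2],[0,0,0]],[[0,0,0.2],[0,0,0]],[[0,0,0],[0,0,0]],[[0,0,0],[0,0,0]]]'

```text
clock: 32.5
position: [586.7, -217.1, 74.5]
ee_rot: [0.999, 0.044, -0.002, 0.0]
contact_force: [-15.4, 5.3, 32.5]
gripper_width: -0.2
grasp_force: 16.0
```

Run:
```python
from lid import *
wc();cp(40,74)
```

```text
TCP in case [37.5 -0.4 74.5]
clock 32.5 pos [ 586.7 -217.1   74.5] rotvec(tool,deg) [0.03 0.19 0.11] shift cm, now-axes [ 0.25 -0.04  0.05]  target-axes [ 0.25 -0.04  0.05] F [-15.4   5.3  32.5] w -0.2 g 16.0
```

Firm stop at 74.5 mm with 32 N, so the clasp is down. I retract and check.

Emit:
drive_tool --deltas '[[[0,0,-0.5],[0,0,0]],[[0,0,-2],[0,0,0]],[[0,0,-4],[0,0,0]],[[0,0,-4],[0,0,0]],[[-2,0,-4],[0,0,0]],[[-2,0,-2],[0,0,0]],[[0,0,0],[0,0,0]],[[0,0,0],[0,0,0]]]'

```text
clock: 33.3
position: [549.5, -220.0, 233.6]
ee_rot: [0.999, 0.043, 0.002, -0.0]
contact_force: [0.3, -0.3, -0.7]
gripper_width: 0.0
grasp_force: 0.0
```

Run:
```python
from lid import *
d=wsnap('wend');h=cv2.cvtColor(d['img'],cv2.COLOR_RGB2HSV);H,S,V=[h[...,i].astype(int) for i in range(3)]
for th in(0,.06,.12):
    dd=np.array([-np.cos(th),0,np.sin(th)]);nn=np.array([np.sin(th),0,np.cos(th)])
    print(th,'tab corners px',proj(d,[C0+CR.apply(np.array([85,y,66])+a*dd+8*nn) for a,y in((39,-19),(55,-19),(55,19))]).round(1).tolist())
print('lid far corners top pred',proj(d,[C0+CR.apply([x,y,55]) for x in(65,67) for y in(-90,90)]).round(1).tolist())
s=d['state'];T=R.from_quat(s['ee_rot']);lo=C0+CR.apply([1,0,50])
q=lidpose(d,np.r_[T.inv().apply(lo-s['position']),(T.inv()*CR).as_rotvec()]);LR=T*R.from_rotvec(q[3:]);lo=s['position']+T.apply(q[:3])
for n in(-65,65): print(CR.inv().apply(lo+LR.apply([n,0,0])-C0).round(1))
t=load('top0');t1=snap('top','top1')
g=cv2.absdiff(t['img'],t1['img']).max(2)
for n,(x,y,w) in dict(tube=(318,157,14),spray=(314,114,12),cream=(287,107,12),compact=(177,277,16),sponge=(458,287,18)).items(): print(n,'changed px',int((g[y-w:y+w,x-w:x+w]>40).sum()))
print(arm.read_state()['contact_force'].round(1))
```

```text
0 tab corners px [[334.9, 136.9], [334.6, 153.0], [296.9, 152.9]]
0.06 tab corners px [[335.0, 136.6], [334.8, 152.9], [296.7, 152.9]]
0.12 tab corners px [[335.2, 136.2], [335.0, 152.7], [296.4, 152.7]]
lid far corners top pred [[402.4, 116.6], [229.1, 116.5], [402.6, 114.6], [229.0, 114.6]]
edge pts 146 rms 0.7
[-62.3  -0.2  39.2]
[66.7 -0.8 55.4]
tube changed px 418
spray changed px 0
cream changed px 0
compact changed px 0
sponge changed px 744
[ 0.1 -1.  -0.4]
```

View pics/wend.png

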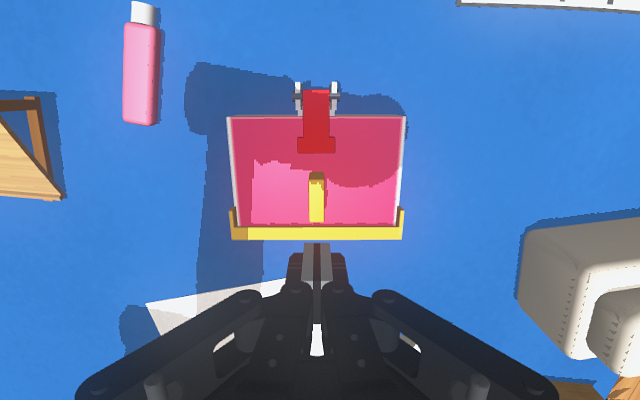

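The red clasp lies flat on the lid (tab at columns 297–335, end row 153, as predicted for 0 rad). The lid's far edge is at row 116, as predicted for fully home. The arm is clear, so I hand in.

Run:
```python
from h import *
d=load('wend');h=cv2.cvtColor(d['img'],cv2.COLOR_RGB2HSV);m=((h[...,0]>160)|(h[...,0]<8))&(h[...,1]>60)&(h[...,2]>70)
print('lid far row',[np.where(m[100:140,c])[0].min()+100 for c in(250,270,360,380)])
print('tube ends',onz(d,[[143,5],[140,125]],20).round(0).tolist())
print(arm.job_done())
```

```text
lid far row [np.int64(117), np.int64(116), np.int64(116), np.int64(116)]
tube ends [[713.0, -21.0, 20.0], [586.0, -9.0, 20.0]]
the job is handed in; nothing more can be done
None
```

I handed the job in at about 33 s of the 72 s: the palette lies flat in the bay, the lid is home under the gold lip, and the clasp is pressed fully down. My last checks showed all three in place and the tube unmoved, but the hand-in returned no verdict.

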